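# Put a picture in its frame and rack the smoothers

## Robot

A 6-joint arm with a two-finger parallel gripper is mounted at the origin on the work surface. World frame = base frame: x ahead of the robot, y to its left, z up, the work surface at z = 0. Lengths are in m, angles in rad, forces in N, time in s.
With the tool pointing down it reaches from about 0.3 to 0.775 m from the base axis. Payload 14.6 kg.
Tool frame: the origin (TCP) lies midway between the tips of the shut fingers; the grasp point (between the pads) lies 19 mm behind it; z points along the fingers, y is the line along which they close (so a half turn about z gives the same grasp; the last joint's range is limited). The gripper opens to 94 mm and grips with 3 to 60 N. Pads are 16 mm wide; open, the fingers measure 119 mm over their backs; the gripper's body (75 mm by 177 mm) begins 78 mm behind the grasp point.
Start: joints at [-1.255, 0.3, 1.521, -0, 1.321, -0.067], TCP at [0.205, -0.51, 0.205] pointing down, gripper open.
Joint ranges: [-3.03, 3.03], [-0.79, 2.21], [0.23, 2.52], [-1.04, 4.18], [0, 3.07], [-2.55, 2.55]. Speed limits (rad/s): [2.22, 2.22, 2.57, 3.14, 3.14, 3.14].

## Interface

Orientations are given as a unit quaternion [x, y, z, w].
In Python, from workcell import get_state, read_camera, close_job, look_for, trace, place_of gives the robot as it stands. The module is installed in compiled form; this text tells all that it offers.
- The arm moves only by the tool servo_tool, never from a script. Its argument "moves" is a list of rows, each an object of numbers: "dx", "dy", "dz": the shift along the tool's x, y, z as a fraction of full scale; "turn": the turn about the tool's z as a fraction of full scale. A call has 1 to 20 rows; each row shifts and turns the commanded pose from where the row before left it, along the tool's axes as they then stand; what a row does not reach is not made up. Full scale, the value 1, is 0.05 m for a shift and 0.15 rad for a turn. A row lasts 1/10 s, in which the tool goes at most 50 mm and 8.59 degrees, less where a joint would pass 70% of its speed; a pose out of reach is approached as far as the arm can. A call with a number of a shift or a turn outside -1 to 1 is refused whole. A call with a gripper value outside its range is refused whole. "jaw" is the closure, from -1 (fully open) to 1 (shut), set as the call begins (left out, the last holds). The fingers move at their own pace and stop on an object; the grip force is fixed at half the most. Time passes only in rows, so rows that do not move let the fingers close. It gives the time, the measured TCP pose, the force, the opening and the grip force at its end, in the units of the state.
- get_state(): the state, without advancing time (a new reading comes with each control period).
- read_camera(name): name is "scene" or "side" or "wrist"; returns a dict with "image" (480x640x3 uint8, blue, green, red), "mtx" (3x3 intrinsics, pixels), "R" (3x3) and "t" (3): a world point X has camera coordinates R X + t. Camera axes: x right, y down, z forward; pixel columns grow to the right and rows downward; lengths in m; the calibration is good to about 2 mm. A picture is of the moment at which its call begins. There is no depth.
- close_job(): hands the job in; it is judged then, once.
Trained networks look in the newest picture that a camera, given by its name, has taken for a name from the list of things; names that differ only in an ending like _2 or _b are one class to them, and where a whole thing is asked for, a point or a joint stands for the part that bears it (a point fixed in the world has none). Each returns a list of dicts, best first, with "score" (0 to 1); they miss things now and then, are a little off and sometimes report something else, mostly with a low value. They report only what shows in the picture. A call takes as long as a camera call. They do not tell look-alikes from the thing itself.
- look_for(name, camera): "rect" ([centre column, centre row, width, height] in pixels, round what is visible of it).
- trace(name, camera): "region" (480x640 bool, what is visible of it) and "rect" ([centre column, centre row, width, height] in pixels, round what is visible of it).
- place_of(name, camera): "location" ([row, column] in pixels: a listed point, or the origin of a listed thing).
The state is a dict: "time": time; "qpos": joint angles; "qd": joint speeds; "effort": joint torques, N m; "eef_pos": TCP position; "orientation": TCP orientation; "ft_force": force on the tool from outside, world axes, zero at the start; "wrist_torque": the same for the moment, N m; "width": opening from 0.0 (shut) to 1.0 (fully open); "grip_force": force on a finger pad.
Only numpy, scipy, OpenCV 4.12 (cv2) and the standard library are available. Lean on these libraries where they do the work, as an engineer would, in place of code of your own. Each camera call takes 0.05 s, during which the arm holds its last target. There are 200 camera calls.

## Task

Put the picture into the frame that lies face down on the desk: take off the backing board and lay it flat on the desk, seat the picture panel flat and square in the frame's pocket, batten up, and lower the backing board over the two studs again until it lies flush on the rim. Slide every smoother on the desk tip first into the rack, one to a slot and fully home with its tip against the back stop, lying flat (any slot; before or after the frame). Leave the mouse and the tape where they are.

Things in the scene. Friction and masses are not known exactly. Their poses are not given: they have to be found in the camera images.
- frame: Gold box picture frame, face down, fixed; 166 (x) x 136 (y) x 34 mm high, open at the top (its back). Origin: centre of the underside. Walls 22 mm thick; opening 122 x 92 mm. On its 4 mm floor an 8 mm high lip (z 4 to 12) bounds a pocket of 114 (x) x 84 (y) mm. Two steel studs on the rim at x = +72 and -72, y = 0 mm: 8 mm diameter, 14 mm high, the top 4 mm tapering.
- frame_pocket (a point): Centre of the frame's pocket floor, 4 mm above the frame's underside; axes as the frame. The seated panel's origin comes here.
- frame_rim (a point): Centre of the frame's opening at rim height, 34 mm above the frame's underside; axes as the frame. The fitted backing board's origin comes here.
- panel: Picture panel, lying print side down: aluminium plate 110 (x) x 80 (y) x 8 mm, with a dark wooden hanging batten in the middle of its top, 60 long (x) x 14 wide (y) mm, from z 8 to z 26 mm. Origin: centre of the plate's underside. Either way round fits. Loose, 0.16 kg.
- backing: Backing board of pale wood 166 (x) x 136 (y) x 6 mm with two 11 mm through holes at x = +72 and -72 mm, y = 0, and a black strut bar in the middle of its top, 70 long (x) x 14 wide (y) mm, from z 6 to z 34 mm. Origin: centre of the board's underside. It starts fitted on the frame. Either way round fits. Loose, 0.14 kg.
- rack: Low pale wood rack with a clear roof, fixed. Origin: on the desk, middle of its front edge; 68 mm deep (to +x, its back), 248 wide (y), 16 high. Four flat slots at 60 mm pitch, open at the front (-x), each 52 mm wide, 60 deep to the back stop, 10 high from the bare desk (no floor) to the roof. A smoother fully home has its tip at the back stop and its fin outside, in front.
- slot1 (a point): Middle of the back stop of slot 1 of the rack, on the desk (y = -90 mm in the rack's frame); axes as the rack: +x is the way in.
- slot2 (a point): Middle of the back stop of slot 2 of the rack, on the desk (y = -30 mm in the rack's frame); axes as the rack: +x is the way in.
- slot3 (a point): Middle of the back stop of slot 3 of the rack, on the desk (y = 30 mm in the rack's frame); axes as the rack: +x is the way in.
- slot4 (a point): Middle of the back stop of slot 4 of the rack, on the desk (y = 90 mm in the rack's frame); axes as the rack: +x is the way in.
- blade1: Smoother: flat steel blade 150 (x) x 46 (y) x 4 mm, with an upright red grip fin on top, 60 long (x -60 to 0) x 14 wide (y) mm, z 4 to 50 mm. Origin: centre of the blade's underside; +x points to the tip that goes into the rack (tip edge at x = +75 mm, away from the fin). Loose, 0.2 kg. Three or all four smoothers are present.
- blade2: Smoother: flat steel blade 150 (x) x 46 (y) x 4 mm, with an upright blue grip fin on top, 60 long (x -60 to 0) x 14 wide (y) mm, z 4 to 50 mm. Origin: centre of the blade's underside; +x points to the tip that goes into the rack (tip edge at x = +75 mm, away from the fin). Loose, 0.2 kg. Three or all four smoothers are present.
- blade3: Smoother: flat steel blade 150 (x) x 46 (y) x 4 mm, with an upright orange grip fin on top, 60 long (x -60 to 0) x 14 wide (y) mm, z 4 to 50 mm. Origin: centre of the blade's underside; +x points to the tip that goes into the rack (tip edge at x = +75 mm, away from the fin). Loose, 0.2 kg. Three or all four smoothers are present.
- blade4: Smoother: flat steel blade 150 (x) x 46 (y) x 4 mm, with an upright green grip fin on top, 60 long (x -60 to 0) x 14 wide (y) mm, z 4 to 50 mm. Origin: centre of the blade's underside; +x points to the tip that goes into the rack (tip edge at x = +75 mm, away from the fin). Loose, 0.2 kg. Three or all four smoothers are present.
- mouse: Black computer mouse 100 x 58 x 30 mm, not part of the job. Origin: centre of its underside.
- tape: Yellow roll of tape lying flat, 84 mm across, 24 mm high, not part of the job. Origin: centre of its underside.
Not all that is in view belongs to the job. Leave any yellow look-alike of the blade2 alone.

How it is judged:
On the way, in this order (a step that is already met when the one before it is completed fails the run):
1. the backing board has been taken off and lies flat on the desk, clear of the frame (horizontal distance between backing and frame above 0.12 m and height (world z) of backing below 0.008 m and angle between backing's own z axis and vertical below 0.05 rad), for 0.2 s.
2. the picture panel lies flat and square in the frame's pocket (x of panel in the frame of frame_pocket between -0.004 and 0.004 m and y of panel in the frame of frame_pocket between -0.004 and 0.004 m and z of panel in the frame of frame_pocket between -0.002 and 0.002 m and angle between panel's own z axis and vertical below 0.03 rad and angle between the x axis of panel and the x axis of frame, either way round below 0.06 rad), for 0.2 s.
3. the backing board lies flush on the rim over both studs, the panel still seated (all of step 2 and x of backing in the frame of frame_rim between -0.004 and 0.004 m and y of backing in the frame of frame_rim between -0.004 and 0.004 m and z of backing in the frame of frame_rim between -0.002 and 0.002 m and angle between backing's own z axis and vertical below 0.025 rad and angle between the x axis of backing and the x axis of frame, either way round below 0.06 rad), for 0.2 s.
At the end, for the whole second after the job is handed in: Panel in the pocket and backing over both studs on the rim: centres within 4 mm, heights 2 mm, level within 0.025 rad, square within 0.06 rad. Every smoother present in its own slot: tip within 8 mm of the stop, flat, straight within 0.1 rad. All released and at rest (all of step 3 and ((x of blade1 in the frame of slot1 between -0.083 and -0.072 m and y of blade1 in the frame of slot1 between -0.008 and 0.008 m and z of blade1 in the frame of slot1 between -0.003 and 0.004 m) or (x of blade1 in the frame of slot2 between -0.083 and -0.072 m and y of blade1 in the frame of slot2 between -0.008 and 0.008 m and z of blade1 in the frame of slot2 between -0.003 and 0.004 m) or (x of blade1 in the frame of slot3 between -0.083 and -0.072 m and y of blade1 in the frame of slot3 between -0.008 and 0.008 m and z of blade1 in the frame of slot3 between -0.003 and 0.004 m) or (x of blade1 in the frame of slot4 between -0.083 and -0.072 m and y of blade1 in the frame of slot4 between -0.008 and 0.008 m and z of blade1 in the frame of slot4 between -0.003 and 0.004 m)) and angle between the x axis of each of blade1, blade2, blade3, blade4 and the x axis of rack, either way round below 0.1 rad and angle between each of blade1, blade2, blade3, blade4's own z axis and vertical below 0.06 rad and linear speed of each of blade1, blade2, blade3, blade4, panel, backing below 0.02 m/s and ((x of blade2 in the frame of slot1 between -0.083 and -0.072 m and y of blade2 in the frame of slot1 between -0.008 and 0.008 m and z of blade2 in the frame of slot1 between -0.003 and 0.004 m) or (x of blade2 in the frame of slot2 between -0.083 and -0.072 m and y of blade2 in the frame of slot2 between -0.008 and 0.008 m and z of blade2 in the frame of slot2 between -0.003 and 0.004 m) or (x of blade2 in the frame of slot3 between -0.083 and -0.072 m and y of blade2 in the frame of slot3 between -0.008 and 0.008 m and z of blade2 in the frame of slot3 between -0.003 and 0.004 m) or (x of blade2 in the frame of slot4 between -0.083 and -0.072 m and y of blade2 in the frame of slot4 between -0.008 and 0.008 m and z of blade2 in the frame of slot4 between -0.003 and 0.004 m)) and ((x of blade3 in the frame of slot1 between -0.083 and -0.072 m and y of blade3 in the frame of slot1 between -0.008 and 0.008 m and z of blade3 in the frame of slot1 between -0.003 and 0.004 m) or (x of blade3 in the frame of slot2 between -0.083 and -0.072 m and y of blade3 in the frame of slot2 between -0.008 and 0.008 m and z of blade3 in the frame of slot2 between -0.003 and 0.004 m) or (x of blade3 in the frame of slot3 between -0.083 and -0.072 m and y of blade3 in the frame of slot3 between -0.008 and 0.008 m and z of blade3 in the frame of slot3 between -0.003 and 0.004 m) or (x of blade3 in the frame of slot4 between -0.083 and -0.072 m and y of blade3 in the frame of slot4 between -0.008 and 0.008 m and z of blade3 in the frame of slot4 between -0.003 and 0.004 m)) and ((x of blade4 in the frame of slot1 between -0.083 and -0.072 m and y of blade4 in the frame of slot1 between -0.008 and 0.008 m and z of blade4 in the frame of slot1 between -0.003 and 0.004 m) or (x of blade4 in the frame of slot2 between -0.083 and -0.072 m and y of blade4 in the frame of slot2 between -0.008 and 0.008 m and z of blade4 in the frame of slot2 between -0.003 and 0.004 m) or (x of blade4 in the frame of slot3 between -0.083 and -0.072 m and y of blade4 in the frame of slot3 between -0.008 and 0.008 m and z of blade4 in the frame of slot3 between -0.003 and 0.004 m) or (x of blade4 in the frame of slot4 between -0.083 and -0.072 m and y of blade4 in the frame of slot4 between -0.008 and 0.008 m and z of blade4 in the frame of slot4 between -0.003 and 0.004 m))); the robot touches nothing.
It fails at once if the mouse or the tape is pushed more than 40 mm from its place or tipped over (distance of any of mouse, tape from where it was at the start of the episode above 0.04 m or angle between any of mouse, tape's own z axis and vertical above 0.5 rad).
Of blade1, blade2, blade3, blade4 only 3 to 4 are there at a start; the rules pass over those that are not, and their reading is None.
At some moment in a run one of blade1, blade2, blade3, blade4, panel may be knocked a few centimetres aside while the robot is not near it.
Once in a run the grip may slacken for a moment while it holds something.
It also fails if it takes over 210 s, if anything falls off the work surface, if the arm or the gripper's body presses on something with over 40 N, if the wrist force passes 120 N, or if a joint passes its speed limit or range.

## Working session

There is one attempt and no reset: what is moved stays moved. The work goes in short steps, Python scripts to look and compute and a tool call to move; the robot and the scene stay as the last step left them, time stands still between calls to the robot, and variables do not carry over. Pictures are saved under pics/ and viewed, at most 14 in all, crops included, and the job is handed in when it is done.

Besides the shell and the picture viewer there is one more tool, called after "Request:" as name(argument=value, ...) on one line, values as JSON. servo_tool: Moves the arm, as the interface text tells. Shift numbers are shares of 0.05 m and turn numbers shares of 0.15 rad, none past 1 either way. Its arguments: {"type":"object","properties":{"moves":{"type":"array"},"jaw":{"type":"number"}},"required":["moves"]}

```bash
mkdir -p pics; ls; cat > h.py <<'E'
import numpy as np, cv2
from workcell import *
def snap(c,fn=None):
    d=read_camera(c)
    if fn: cv2.imwrite('pics/'+fn+'.png',d['image'])
    return d
def ray(d,uv,z):
    "world point at height z seen at pixel uv (col,row)"
    K,R,t=d['mtx'],np.array(d['R']),np.array(d['t'])
    r=R.T@np.linalg.inv(K)@np.array([uv[0],uv[1],1.]); c=-R.T@t
    return c+r*(z-c[2])/r[2]
def proj(d,X):
    p=d['mtx']@(np.array(d['R'])@np.asarray(X,float)+np.array(d['t'])); return p[:2]/p[2]
def tri(obs):
    "obs: list of (d,uv): least squares point of rays"
    A=np.zeros((3,3));b=np.zeros(3)
    for d,uv in obs:
        R=np.array(d['R']);c=-R.T@np.array(d['t'])
        r=R.T@np.linalg.inv(d['mtx'])@np.array([uv[0],uv[1],1.]);r/=np.linalg.norm(r)
        P=np.eye(3)-np.outer(r,r);A+=P;b+=P@c
    return np.linalg.solve(A,b)
E
cat > a.py <<'E'
from h import *
s=get_state(); print(s['time'],s['eef_pos'],s['orientation'],s['width'])
D={c:snap(c,c+'0') for c in ('scene','side','wrist')}
for c in D:
    print(c,'cam at',np.round(-np.array(D[c]['R']).T@np.array(D[c]['t']),3))
names='frame_pocket frame_rim panel backing rack slot1 slot4 blade1 blade2 blade3 blade4 mouse tape'.split()
for n in names:
    o=[]
    for c in ('scene','side'):
        r=place_of(n,c)
        print(n,c,[(np.round(x['location']),round(x['score'],2),np.round(ray(D[c],x['location'][::-1],0)[:2],3)) for x in r[:3]])
        if r:o.append((D[c],r[0]['location'][::-1]))
    if len(o)==2: print('   tri',np.round(tri(o),3))
E
python3 a.py
```

```text
pics
0.0 [ 0.20535311 -0.5099659   0.20491155] [ 9.81740836e-01  1.90222611e-01 -7.88232520e-05 -5.32690446e-04] 1.0002460903953854
scene cam at [ 1.513 -0.372  1.453]
side cam at [-0.348  0.943  0.839]
wrist cam at [ 0.267 -0.484  0.384]
frame_pocket scene []
frame_pocket side []
frame_rim scene []
frame_rim side [(array([200., 343.]), 0.22, array([ 0.74 , -0.257]))]
panel scene []
panel side [(array([339., 240.]), 0.65, array([0.437, 0.392]))]
backing scene [(array([258., 367.]), 0.57, array([0.622, 0.194]))]
backing side [(array([212., 308.]), 0.2, array([ 0.757, -0.118]))]
   tri [0.641 0.096 0.117]
rack scene [(array([319., 250.]), 0.95, array([ 0.684, -0.224]))]
rack side [(array([211., 345.]), 0.8, array([ 0.684, -0.207])), (array([202., 342.]), 0.66, array([ 0.73 , -0.244]))]
   tri [ 0.687 -0.219 -0.004]
slot1 scene [(array([328., 268.]), 0.84, array([ 0.734, -0.186])), (array([344., 229.]), 0.77, array([ 0.737, -0.303])), (array([325., 285.]), 0.63, array([ 0.743, -0.135]))]
slot1 side [(array([198., 341.]), 0.65, array([ 0.752, -0.262])), (array([204., 323.]), 0.61, array(
[... 1649 characters left out ...]
ay([ 0.384, -0.295])), (array([296., 163.]), 0.78, array([ 0.505, -0.437])), (array([226., 295.]), 0.76, array([0.411, 0.033]))]
blade4 side [(array([278., 351.]), 0.89, array([0.429, 0.043])), (array([405., 212.]), 0.81, array([0.323, 0.548])), (array([250., 393.]), 0.59, array([ 0.439, -0.14 ]))]
   tri [ 0.454 -0.184 -0.056]
mouse scene [(array([267., 301.]), 0.95, array([ 0.571, -0.013]))]
mouse side [(array([246., 325.]), 0.56, array([ 0.583, -0.017]))]
   tri [ 0.576 -0.013  0.005]
tape scene [(array([208., 347.]), 0.76, array([0.405, 0.226])), (array([269., 301.]), 0.68, array([ 0.578, -0.017]))]
tape side [(array([312., 301.]), 0.62, array([0.416, 0.23 ]))]
   tri [0.411 0.228 0.003]
```

View pics/scene0.png

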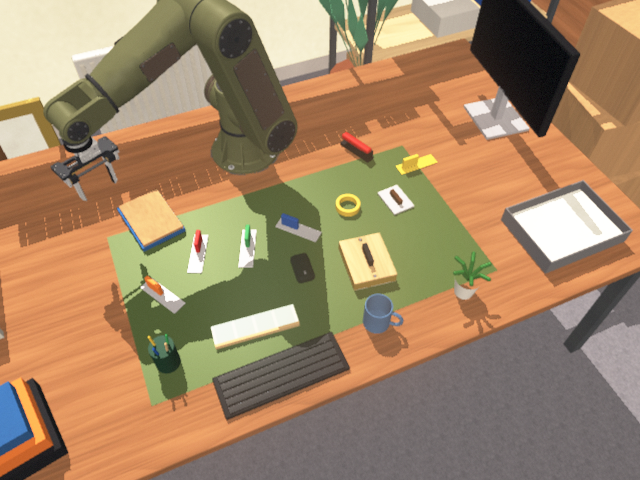

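View pics/side0.png

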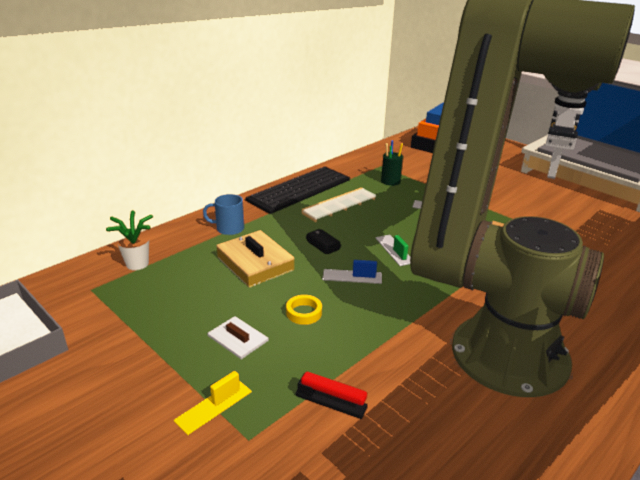

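View pics/wrist0.png

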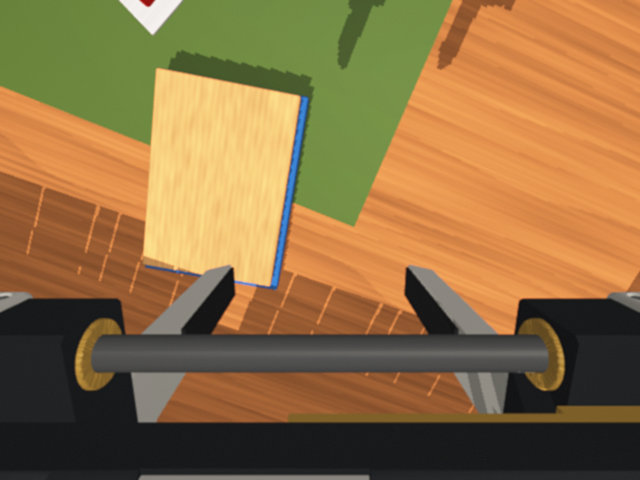

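The scene picture shows the frame with the backing fitted at (367,260), panel (396,199), tape (348,205), mouse (303,267) and rack (255,327). The smoothers are red (198,250), green (248,245), blue (298,228) and orange (162,293). All four are present, and the yellow look-alike is at (415,163). The side view agrees with this. The wrist view shows only a book, with the fingers filling rows below about 265.

```bash
cat >> h.py <<'E'
from scipy.spatial.transform import Rotation as Ro
def yawof(s):
    x=Ro.from_quat(s['orientation']).as_matrix()[:,0]; return np.arctan2(x[1],x[0])
def go(xyz,yaw=None,n=None):
    "print per-row tool-frame numbers: turn first while moving is avoided; shift in start axes if turn==0"
    s=get_state(); y0=yawof(s); p=np.array(s['eef_pos'])
    yaw=y0 if yaw is None else yaw
    dyaw=(yaw-y0+np.pi)%(2*np.pi)-np.pi
    def tf(v,y): return np.array([np.cos(y)*v[0]+np.sin(y)*v[1], np.sin(y)*v[0]-np.cos(y)*v[1], -v[2]])
    v=np.array(xyz)-p
    print('t',round(s['time'],1),'at',np.round(p,4),'yaw',round(y0,4),'| turn units',round(-dyaw/0.15,3),'then shift units (new axes)',np.round(tf(v,yaw)/0.05,3),'(old axes)',np.round(tf(v,y0)/0.05,3))
E
python3 - <<'E'
from h import *
D={c:cv2.imread(f'pics/{c}0.png') for c in ('scene','side')}
s=snap('scene'); w=snap('wrist'); si=snap('side')
st=get_state(); c=-w['R'].T@w['t']; print('wrist axis dir',w['R'][2],'x',w['R'][0],'K',w['mtx'])
M=Ro.from_quat(st['orientation']).as_matrix(); print('cam in tool',M.T@(c-st['eef_pos']), w['R']@M)
print('qpos',np.round(st['qpos'],3))
for n,uv,uv2 in (('backtop',(368,256),(255,246)),('panel',(397,198),(238,331)),('blue',(290,218),(365,268)),('orange',(154,285),None),('red',(198,240),None),('green',(248,235),(401,246))):
    print(n,ray(s,uv,0.03)[:2].round(3), tri([(s,uv),(si,uv2)]).round(3) if uv2 else '')
for n in ('backing','panel','blade1','rack'):
    for c,d in (('scene',s),('side',si)):
        for r in trace(n,c)[:4]: print(n,c,round(r['score'],2),np.round(r['rect']),[ray(d,p,0.0)[:2].round(3).tolist() for p in cv2.boxPoints(cv2.minAreaRect(np.argwhere(r['region'])[:,::-1].astype(np.float32)))])
go([0.60,0.15,0.25],0.3)
E
```

```text
wrist axis dir [-0.21231645 -0.08586481 -0.97342127] x [ 3.74856219e-01 -9.27082960e-01  1.60862986e-05] K [[343.32612581   0.         319.3643387 ]
 [  0.         343.32612581 238.59423737]
 [  0.           0.           1.        ]]
cam in tool [ 0.06659137 -0.00098792 -0.17916902] [[ 1.48018279e-03  9.99998904e-01 -2.67682486e-05]
 [-9.73424073e-01  1.43471706e-03 -2.29005495e-01]
 [-2.29005205e-01  3.65026850e-04  9.73425129e-01]]
qpos [-1.255  0.3    1.521 -0.     1.321 -0.067]
backtop [0.635 0.189] [0.648 0.179 0.053]
panel [0.456 0.389] [0.446 0.394 0.018]
blue [0.395 0.022] [0.4   0.021 0.035]
orange [ 0.476 -0.452] 
red [ 0.363 -0.282] 
green [ 0.407 -0.129] [ 0.407 -0.13   0.032]
backing scene 0.67 [366. 260.  57.  55.] [[0.524, 0.138], [0.519, 0.289], [0.713, 0.253], [0.713, 0.111]]
backing side 0.57 [256. 252.  74.  49.] [[0.794, 0.197], [0.769, -0.016], [0.59, 0.093], [0.623, 0.279]]
panel scene 0.74 [397. 200.  36.  29.] [[0.386, 0.353], [0.355, 0.439], [0.487, 0.442], [0.515, 0.359]]
panel side 0.87 [239. 338.  58.  37.] [[0.499, 0.438], [0.549, 0.352], [0.4, 0.343], [0
[... 525 characters left out ...]
.168], [0.363, -0.089]]
blade1 side 0.71 [212. 403.  78.  61.] [[0.365, 0.618], [0.372, 0.455], [0.298, 0.473], [0.297, 0.627]]
blade1 side 0.58 [354. 270.  59.  29.] [[0.536, 0.037], [0.429, -0.078], [0.363, 0.0], [0.464, 0.108]]
blade1 side 0.54 [419. 204.   8.  12.] [[0.59, -0.429], [0.572, -0.448], [0.539, -0.404], [0.556, -0.385]]
rack scene 0.86 [253. 327.  86.  41.] [[0.66, -0.34], [0.682, -0.087], [0.759, -0.098], [0.736, -0.344]]
rack side 0.77 [338. 205.  78.  31.] [[0.788, -0.117], [0.763, -0.42], [0.672, -0.344], [0.704, -0.062]]
t 2.0 at [ 0.2054 -0.5102  0.2054] yaw 0.3828 | turn units 0.552 then shift units (new axes) [ 11.441 -10.282  -0.892] (old axes) [12.252 -9.301 -0.892]
```

```bash
python3 - <<'E'
from h import *
go([0.546,0.200,0.18],-0.17)
E
```

```text
t 2.0 at [ 0.2054 -0.5102  0.2054] yaw 0.3828 | turn units 3.685 then shift units (new axes) [  4.311 -15.151   0.508] (old axes) [ 11.624 -10.632   0.508]
```

Request:
servo_tool(moves=[{"turn": 0.921}, {"turn": 0.921}, {"turn": 0.921}, {"turn": 0.921}, {"dx": 0.2, "dy": -0.7}, {"dx": 0.2, "dy": -0.7}, {"dx": 0.2, "dy": -0.7}, {"dx": 0.2, "dy": -0.7}, {"dx": 0.2, "dy": -0.7}, {"dx": 0.2, "dy": -0.7}, {"dx": 0.2, "dy": -0.7}, {"dx": 0.2, "dy": -0.7}, {"dx": 0.2, "dy": -0.7}, {"dx": 0.2, "dy": -0.7}, {"dx": 0.2, "dy": -0.7}, {"dx": 0.2, "dy": -0.7}, {"dx": 0.2, "dy": -0.7}, {"dx": 0.2, "dy": -0.7}, {"dx": 0.2, "dy": -0.7}, {"dx": 0.2, "dy": -0.7}])

```text
invalid input
```

Request:
servo_tool(moves=[{"dx": 0.27, "dy": -0.85, "dz": 0.12}, {"dx": 0.27, "dy": -0.85, "dz": 0.12}, {"dx": 0.27, "dy": -0.85, "dz": 0.12}, {"dx": 0.27, "dy": -0.85, "dz": 0.12}, {"dx": 0.03, "dy": -0.55, "dz": 0.03}, {"dx": 0}, {"dx": 0}])

```text
invalid input
```

```bash
cat >> h.py <<'E'
def rects(name,cam='wrist',z=0.0,fn=None,kmin=200):
    "traced regions -> min area rect on plane z: centre, size, yaw of long side"
    d=snap(cam,fn)
    for r in trace(name,cam)[:4]:
        if r['region'].sum()<kmin: continue
        m=r['region'].astype(np.uint8)
        c=max(cv2.findContours(m,cv2.RETR_EXTERNAL,cv2.CHAIN_APPROX_NONE)[0],key=len)[:,0]
        P=np.array([ray(d,p,z)[:2] for p in c],np.float32)
        (cx,cy),(w,h),a=cv2.minAreaRect(P*1000); a=np.radians(a)
        if w<h: w,h,a=h,w,a+np.pi/2
        a=(a+np.pi/2)%np.pi-np.pi/2
        print(name,cam,round(r['score'],2),'ctr',round(cx/1000,4),round(cy/1000,4),'size',round(w,1),round(h,1),'yaw',round(a,4),'px',np.round(r['rect']))
    return d
E
python3 - <<'E'
from h import *
go([0.546,0.200,0.18],-0.17)
d=rects('backing',z=0.04,fn='w1')
print([ (x['location'],x['score']) for x in place_of('backing','wrist')])
rects('panel',z=0.008)
E
```

```text
t 2.0 at [ 0.2054 -0.5102  0.2054] yaw 0.3828 | turn units 3.685 then shift units (new axes) [  4.311 -15.151   0.508] (old axes) [ 11.624 -10.632   0.508]
[]
```

View pics/w1.png

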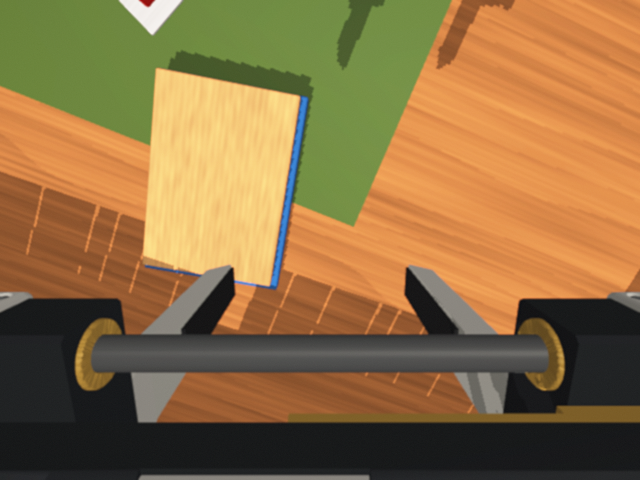

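The wrist view is unchanged because both calls were refused. I'll give all four keys in every row.

Request:
servo_tool(moves=[{"dx": 0, "dy": 0, "dz": 0, "turn": 0.921}, {"dx": 0, "dy": 0, "dz": 0, "turn": 0.921}, {"dx": 0, "dy": 0, "dz": 0, "turn": 0.921}, {"dx": 0, "dy": 0, "dz": 0, "turn": 0.921}, {"dx": 0.2, "dy": -0.7, "dz": 0, "turn": 0}, {"dx": 0.2, "dy": -0.7, "dz": 0, "turn": 0}, {"dx": 0.2, "dy": -0.7, "dz": 0, "turn": 0}, {"dx": 0.2, "dy": -0.7, "dz": 0, "turn": 0}, {"dx": 0.2, "dy": -0.7, "dz": 0, "turn": 0}, {"dx": 0.2, "dy": -0.7, "dz": 0, "turn": 0}, {"dx": 0.2, "dy": -0.7, "dz": 0, "turn": 0}, {"dx": 0.2, "dy": -0.7, "dz": 0, "turn": 0}, {"dx": 0.2, "dy": -0.7, "dz": 0, "turn": 0}, {"dx": 0.2, "dy": -0.7, "dz": 0, "turn": 0}, {"dx": 0.2, "dy": -0.7, "dz": 0, "turn": 0}, {"dx": 0.2, "dy": -0.7, "dz": 0, "turn": 0}, {"dx": 0.2, "dy": -0.7, "dz": 0, "turn": 0}, {"dx": 0.2, "dy": -0.7, "dz": 0, "turn": 0}, {"dx": 0.2, "dy": -0.7, "dz": 0, "turn": 0}, {"dx": 0.2, "dy": -0.7, "dz": 0, "turn": 0}])

```text
time: 4.25
eef_pos: [0.4582, 0.0163, 0.2056]
orientation: [0.996, -0.085, 0.0, -0.0]
ft_force: [-0.2, -0.8, -0.2]
width: 0.997
grip_force: 0.0
```

Request:
servo_tool(moves=[{"dx": 0.22, "dy": -0.78, "dz": 0.1, "turn": 0}, {"dx": 0.22, "dy": -0.78, "dz": 0.1, "turn": 0}, {"dx": 0.22, "dy": -0.78, "dz": 0.1, "turn": 0}, {"dx": 0.22, "dy": -0.78, "dz": 0.1, "turn": 0}, {"dx": 0.22, "dy": -0.78, "dz": 0.1, "turn": 0}, {"dx": 0, "dy": 0, "dz": 0, "turn": 0}, {"dx": 0, "dy": 0, "dz": 0, "turn": 0}])

```text
time: 4.95
eef_pos: [0.5447, 0.1979, 0.1799]
orientation: [0.996, -0.084, -0.0, 0.0]
ft_force: [-0.2, -0.4, -0.2]
width: 1.001
grip_force: 0.0
```

```bash
python3 - <<'E'
from h import *
go([0.546,0.200,0.18],-0.17)
d=rects('backing',z=0.04,fn='w2')
print([ (x['location'],x['score']) for x in place_of('backing','wrist')])
rects('panel',z=0.008)
E
```

```text
t 5.0 at [0.5447 0.1979 0.1799] yaw -0.1686 | turn units 0.01 then shift units (new axes) [ 0.019 -0.045 -0.003] (old axes) [ 0.019 -0.045 -0.003]
backing wrist 0.69 ctr 0.6459 0.1826 size 167.4 136.1 yaw -0.143 px [316. 106. 165. 207.]
[([113.1, 318.3], 0.84)]
panel wrist 0.59 ctr 0.4783 0.3956 size 80.4 42.7 yaw -1.4939 px [167. 335.  87.  98.]
panel wrist 0.53 ctr 0.6972 -0.1026 size 39.9 8.9 yaw 1.4013 px [618.   5.  44.   9.]
```

View pics/w2.png

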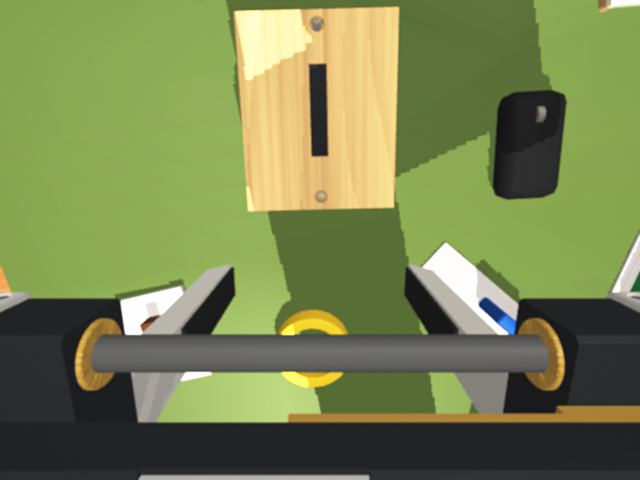

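The wrist view shows the board at (318,107) with its studs at (317,22) and (321,196). At z = 0.04 it measures 167 x 136 mm, which matches the given size. Going in to grasp the strut.

Request:
servo_tool(moves=[{"dx": 0.5, "dy": 0, "dz": 0, "turn": -0.16}, {"dx": 0.5, "dy": 0, "dz": 0.2, "turn": 0}, {"dx": 0.52, "dy": 0.01, "dz": 0.3, "turn": 0}, {"dx": 0.52, "dy": 0, "dz": 0.5, "turn": 0}, {"dx": 0, "dy": 0, "dz": 0.6, "turn": 0}, {"dx": 0, "dy": 0, "dz": 0.5, "turn": 0}, {"dx": 0, "dy": 0, "dz": 0.4, "turn": 0}, {"dx": 0, "dy": 0, "dz": 0.2, "turn": 0}, {"dx": 0, "dy": 0, "dz": 0, "turn": 0}])

```text
time: 6.1
eef_pos: [0.6452, 0.1812, 0.0446]
orientation: [0.997, -0.073, -0.001, 0.0]
ft_force: [-0.1, 0.9, 0.5]
width: 1.0
grip_force: 0.0
```

Request:
servo_tool(moves=[{"dx": 0, "dy": 0, "dz": 0, "turn": 0}, {"dx": 0, "dy": 0, "dz": 0, "turn": 0}, {"dx": 0, "dy": 0, "dz": 0, "turn": 0}, {"dx": 0, "dy": 0, "dz": 0, "turn": 0}, {"dx": 0, "dy": 0, "dz": 0, "turn": 0}, {"dx": 0, "dy": 0, "dz": 0, "turn": 0}, {"dx": 0, "dy": 0, "dz": 0, "turn": 0}, {"dx": 0, "dy": 0, "dz": 0, "turn": 0}], jaw=1)

```text
time: 6.9
eef_pos: [0.6457, 0.1817, 0.0454]
orientation: [0.997, -0.073, -0.0, 0.0]
ft_force: [0.6, 0.0, 1.2]
width: 0.357
grip_force: 0.0
```

Request:
servo_tool(moves=[{"dx": 0, "dy": 0, "dz": 0, "turn": 0}, {"dx": 0, "dy": 0, "dz": 0, "turn": 0}, {"dx": 0, "dy": 0, "dz": 0, "turn": 0}, {"dx": 0, "dy": 0, "dz": 0, "turn": 0}, {"dx": 0, "dy": 0, "dz": 0, "turn": 0}, {"dx": 0, "dy": 0, "dz": 0, "turn": 0}])

```text
time: 7.5
eef_pos: [0.6457, 0.1817, 0.0454]
orientation: [0.997, -0.073, -0.0, 0.0]
ft_force: [-0.2, -0.0, -1.0]
width: 0.148
grip_force: 30.0
```

```bash
python3 - <<'E'
from h import *
go([0.615,0.40,0.16],-0.144)
s=get_state(); print(s['ft_force'],s['wrist_torque'],s['grip_force'],s['width'])
E
```

```text
t 7.5 at [0.6457 0.1817 0.0454] yaw -0.1458 | turn units -0.012 then shift units (new axes) [-1.234 -4.233 -2.292] (old axes) [-1.241 -4.23  -2.292]
[-0.1855977  -0.03493188 -1.0244744 ] [0.04426021 0.04317101 0.02141335] 29.99985784292221 0.14796035031345714
```

Request:
servo_tool(moves=[{"dx": 0, "dy": 0, "dz": -0.2, "turn": 0}, {"dx": 0, "dy": 0, "dz": -0.3, "turn": 0}, {"dx": 0, "dy": 0, "dz": -0.4, "turn": 0}, {"dx": 0, "dy": 0, "dz": -0.5, "turn": 0}, {"dx": 0, "dy": 0, "dz": -0.5, "turn": 0}, {"dx": -0.1, "dy": -0.35, "dz": 0, "turn": 0}, {"dx": -0.15, "dy": -0.5, "dz": 0, "turn": 0}, {"dx": -0.15, "dy": -0.5, "dz": 0, "turn": 0}, {"dx": -0.15, "dy": -0.5, "dz": 0, "turn": 0}, {"dx": -0.15, "dy": -0.5, "dz": 0, "turn": 0}, {"dx": -0.15, "dy": -0.5, "dz": 0, "turn": 0}, {"dx": -0.15, "dy": -0.5, "dz": 0, "turn": 0}, {"dx": -0.15, "dy": -0.5, "dz": 0, "turn": 0}, {"dx": -0.09, "dy": -0.38, "dz": 0, "turn": 0}, {"dx": 0, "dy": 0, "dz": 0, "turn": 0}, {"dx": 0, "dy": 0, "dz": 0, "turn": 0}])

```text
time: 9.1
eef_pos: [0.6145, 0.4004, 0.1399]
orientation: [0.997, -0.072, -0.0, 0.0]
ft_force: [-0.1, -0.2, -0.9]
width: 0.148
grip_force: 30.0
```

```bash
python3 - <<'E'
from h import *
go([0.615,0.40,0.014],-0.144)
s=get_state(); print(s['ft_force'],s['wrist_torque'],s['grip_force'],s['width'])
rects('backing','scene',z=0.11); 
rects('panel','scene',z=0.008)
rects('frame','scene',z=0.034)
rects('panel','side',z=0.008)
E
```

```text
t 9.1 at [0.6145 0.4004 0.1399] yaw -0.1449 | turn units -0.006 then shift units (new axes) [0.011 0.006 2.519] (old axes) [0.011 0.006 2.519]
[-0.06122551 -0.18711862 -0.87043041] [ 0.06885384 -0.00054372  0.00536527] 29.999576210975647 0.14805789771219613
backing scene 0.8 ctr 0.596 0.4123 size 174.9 146.2 yaw -0.1653 px [427. 214.  60.  43.]
panel scene 0.63 ctr 0.4412 0.3903 size 115.8 72.8 yaw -0.0664 px [393. 200.  20.  30.]
frame scene 0.78 ctr 0.65 0.1761 size 191.1 147.5 yaw -0.1462 px [370. 262.  59.  56.]
frame scene 0.34 ctr 0.7286 -0.2204 size 244.2 77.8 yaw 1.4855 px [255. 327.  88.  41.]
panel side 0.76 ctr 0.4408 0.3945 size 119.4 88.7 yaw 0.0722 px [239. 338.  60.  41.]
panel side 0.33 ctr 0.7265 -0.2013 size 234.2 89.9 yaw 1.4883 px [333. 208.  60.  27.]
panel side 0.33 ctr 0.4139 0.2234 size 109.5 82.7 yaw -0.7804 px [304. 309.  37.  30.]
```

Request:
servo_tool(moves=[{"dx": 0, "dy": 0, "dz": 0.5, "turn": 0}, {"dx": 0, "dy": 0, "dz": 0.6, "turn": 0}, {"dx": 0, "dy": 0, "dz": 0.6, "turn": 0}, {"dx": 0, "dy": 0, "dz": 0.45, "turn": 0}, {"dx": 0, "dy": 0, "dz": 0.25, "turn": 0}, {"dx": 0, "dy": 0, "dz": 0.15, "turn": 0}, {"dx": 0, "dy": 0, "dz": 0, "turn": 0}, {"dx": 0, "dy": 0, "dz": 0, "turn": 0}])

```text
time: 10.3
eef_pos: [0.6156, 0.4003, 0.0143]
orientation: [0.997, -0.073, 0.001, -0.001]
ft_force: [-0.8, -0.0, -1.3]
width: 0.149
grip_force: 30.0
```

Request:
servo_tool(moves=[{"dx": 0, "dy": 0, "dz": 0, "turn": 0}, {"dx": 0, "dy": 0, "dz": 0, "turn": 0}, {"dx": 0, "dy": 0, "dz": 0, "turn": 0}, {"dx": 0, "dy": 0, "dz": 0, "turn": 0}, {"dx": 0, "dy": 0, "dz": -0.3, "turn": 0}, {"dx": 0, "dy": 0, "dz": -0.5, "turn": 0}, {"dx": 0, "dy": 0, "dz": -0.6, "turn": 0}, {"dx": 0, "dy": 0, "dz": -0.7, "turn": 0}, {"dx": 0, "dy": 0, "dz": -0.7, "turn": 0}, {"dx": 0, "dy": 0, "dz": -0.6, "turn": 0}, {"dx": 0, "dy": 0, "dz": 0, "turn": 0}, {"dx": 0, "dy": 0, "dz": 0, "turn": 0}], jaw=0.2)

```text
time: 11.5
eef_pos: [0.6151, 0.4, 0.1841]
orientation: [0.997, -0.073, 0.001, -0.0]
ft_force: [-0.9, 0.8, -0.5]
width: 0.398
grip_force: 0.0
```

```bash
python3 - <<'E'
from h import *
# place TCP so that frame lies under wrist cam
c=np.array([0.6455,0.1820]);u=np.array([np.cos(-.145),np.sin(-.145)])
p=c-0.088*u; go([p[0],p[1],0.17],-0.145)
E
```

```text
t 11.5 at [0.6151 0.4    0.1841] yaw -0.1458 | turn units -0.005 then shift units (new axes) [-0.529  4.227  0.282] (old axes) [-0.525  4.227  0.282]
```

Request:
servo_tool(moves=[{"dx": -0.07, "dy": 0.5, "dz": 0.04, "turn": 0}, {"dx": -0.07, "dy": 0.6, "dz": 0.04, "turn": 0}, {"dx": -0.07, "dy": 0.6, "dz": 0.04, "turn": 0}, {"dx": -0.07, "dy": 0.6, "dz": 0.04, "turn": 0}, {"dx": -0.07, "dy": 0.6, "dz": 0.04, "turn": 0}, {"dx": -0.07, "dy": 0.6, "dz": 0.04, "turn": 0}, {"dx": -0.07, "dy": 0.5, "dz": 0.04, "turn": 0}, {"dx": -0.04, "dy": 0.23, "dz": 0, "turn": 0}, {"dx": 0, "dy": 0, "dz": 0, "turn": 0}, {"dx": 0, "dy": 0, "dz": 0, "turn": 0}, {"dx": 0, "dy": 0, "dz": 0, "turn": 0}])

```text
time: 12.6
eef_pos: [0.5582, 0.1956, 0.1688]
orientation: [0.997, -0.072, -0.0, -0.0]
ft_force: [0.2, 0.5, 0.5]
width: 0.4
grip_force: 0.0
```

```bash
python3 - <<'E'
from h import *
d=rects('frame',z=0.034,fn='w3')
for n in ('frame','frame_pocket','frame_rim','backing'): 
    for x in place_of(n,'wrist')[:2]:
        uv=x['location'][::-1]; print(n,np.round(uv,1),round(x['score'],2),[ray(d,uv,z)[:2].round(4).tolist() for z in (0,0.004,0.034)])
for c in ('scene','side'): rects('backing',c,z=0.006)
go([.5,.3,.18])
E
```

```text
frame wrist 0.61 ctr 0.6463 0.1832 size 165.8 137.4 yaw -0.1434 px [318. 126. 164. 198.]
frame wrist 0.36 ctr 0.4683 -0.0953 size 29.1 13.3 yaw 0.0668 px [633. 280.  14.  28.]
frame [319.2 130.8] 0.77 [[0.6489, 0.1837], [0.6486, 0.1837], [0.6465, 0.184]]
frame_pocket [319.6 132.6] 0.97 [[0.6472, 0.1836], [0.6469, 0.1836], [0.6449, 0.1839]]
frame_pocket [524.5 163.2] 0.32 [[0.5895, -0.013], [0.5899, -0.0107], [0.5929, 0.0066]]
frame_rim [323.4 131. ] 0.84 [[0.6481, 0.1797], [0.6479, 0.1798], [0.6458, 0.1804]]
backing [111.9 193.4] 0.65 [[0.619, 0.3996], [0.619, 0.3971], [0.6195, 0.3788]]
backing scene 0.89 ctr 0.6128 0.3994 size 168.8 140.1 yaw -0.1485 px [423. 237.  54.  45.]
backing scene 0.72 ctr 0.4956 -0.4418 size 158.6 43.9 yaw 0.5112 px [164. 294.  45.  37.]
backing scene 0.57 ctr 0.7115 -0.2173 size 249.5 78.9 yaw 1.4701 px [254. 325.  82.  42.]
backing side 0.93 ctr 0.6143 0.4002 size 172.8 137.4 yaw -0.1552 px [191. 305.  80.  57.]
backing side 0.42 ctr 0.7257 -0.224 size 268.3 92.5 yaw 1.4525 px [338. 204.  71.  34.]
t 13.1 at [0.5581 0.1946 0.169 ] yaw -0.1458 | turn units -0.0 then shift units (new axes) [-1.457 -1.917 -0.221] (old axes) [-1.457 -1.917 -0.221]
```

View pics/w3.png

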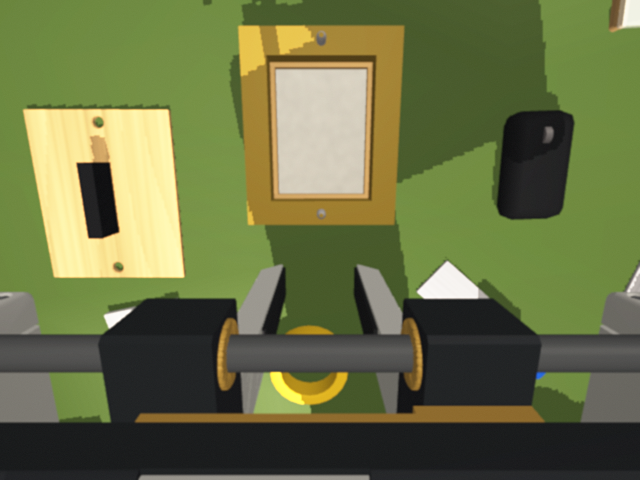

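```bash
cat >> h.py <<'E'
def blob(d,mask,z,seed):
    "rect on plane z of the mask blob containing/near seed pixel"
    n,l,st,ce=cv2.connectedComponentsWithStats(mask.astype(np.uint8))
    i=l[int(seed[1]),int(seed[0])]
    if i==0: return None
    c=max(cv2.findContours((l==i).astype(np.uint8),cv2.RETR_EXTERNAL,cv2.CHAIN_APPROX_NONE)[0],key=len)[:,0]
    P=np.array([ray(d,p,z)[:2] for p in c],np.float32)
    (cx,cy),(w,h),a=cv2.minAreaRect(P*1000); a=np.radians(a)
    if w<h: w,h,a=h,w,a+np.pi/2
    return np.round([cx/1000,cy/1000,w,h,(a+np.pi/2)%np.pi-np.pi/2],4)
E
python3 - <<'E'
from h import *
d=snap('wrist'); hsv=cv2.cvtColor(d['image'],cv2.COLOR_BGR2HSV)
print(hsv[130,320],hsv[65,320],hsv[130,380])
m=(hsv[...,1]<60)&(hsv[...,2]>120)
for z in (0.004,0.012): print('pocket',z,blob(d,m,z,(320,130)))
# studs
g=cv2.cvtColor(d['image'],cv2.COLOR_BGR2GRAY)
for r0,c0 in ((38,321),(213,321)):
    p=hsv[r0-14:r0+15,c0-14:c0+15]; mm=(p[...,1]<110); ys,xs=np.nonzero(mm); uv=(xs.mean()+c0-14,ys.mean()+r0-14)
    print('stud',np.round(uv,1),mm.sum(),ray(d,uv,0.042)[:2].round(4))
u=np.array([np.cos(-.145),np.sin(-.145)]);p=np.array([.443,.393])-0.088*u
go([p[0],p[1],.15])
E
```

```text
[ 22  27 211] [ 18 131 216] [ 21 175 163]
pocket 0.004 [  0.6466   0.1826 113.0469  84.0006  -0.1432]
pocket 0.012 [  0.6461   0.1827 110.4189  82.0477  -0.1432]
stud [319.5  38.3] 111 [0.7163 0.1726]
stud [319.9 213.2] 65 [0.5755 0.1927]
t 13.2 at [0.5581 0.1946 0.1689] yaw -0.1458 | turn units -0.0 then shift units (new axes) [-4.615 -3.591  0.379] (old axes) [-4.615 -3.591  0.379]
```

Pocket measures 113 x 84 mm at (0.6465, 0.1827) with yaw -0.143, consistent with the given size. Next, the panel.

Request:
servo_tool(moves=[{"dx": -0.4, "dy": -0.3, "dz": 0.05, "turn": 0}, {"dx": -0.6, "dy": -0.47, "dz": 0.05, "turn": 0}, {"dx": -0.6, "dy": -0.47, "dz": 0.05, "turn": 0}, {"dx": -0.6, "dy": -0.47, "dz": 0.05, "turn": 0}, {"dx": -0.6, "dy": -0.47, "dz": 0.05, "turn": 0}, {"dx": -0.6, "dy": -0.47, "dz": 0.05, "turn": 0}, {"dx": -0.6, "dy": -0.47, "dz": 0.05, "turn": 0}, {"dx": -0.6, "dy": -0.47, "dz": 0.03, "turn": 0}, {"dx": 0, "dy": 0, "dz": 0, "turn": 0}, {"dx": 0, "dy": 0, "dz": 0, "turn": 0}, {"dx": 0, "dy": 0, "dz": 0, "turn": 0}])

```text
time: 14.25
eef_pos: [0.3573, 0.4051, 0.15]
orientation: [0.997, -0.073, 0.0, -0.0]
ft_force: [0.8, 0.2, -0.2]
width: 0.403
grip_force: 0.0
```

```bash
python3 - <<'E'
from h import *
d=rects('panel',z=0.008,fn='w4')
p=place_of('panel','wrist')[0]['location'][::-1]; print(p,ray(d,p,0)[:2])
hsv=cv2.cvtColor(d['image'],cv2.COLOR_BGR2HSV)
q=trace('panel','wrist')[0]['region']
m=q&(hsv[...,2]<110)&(hsv[...,1]>60)
ys,xs=np.nonzero(m); n,l,st,ce=cv2.connectedComponentsWithStats(m.astype(np.uint8)); i=1+st[1:,4].argmax(); print(st[i],ce[i])
print('batten',blob(d,l==i,0.026,np.argwhere(l==i)[len(np.argwhere(l==i))//2][::-1]))
E
```

```text
panel wrist 0.71 ctr 0.4429 0.3961 size 110.0 80.0 yaw 0.0665 px [317. 134. 113. 146.]Traceback (most recent call last):
  File "<stdin>", line 3, in <module>
IndexError: list index out of range
```

View pics/w4.png

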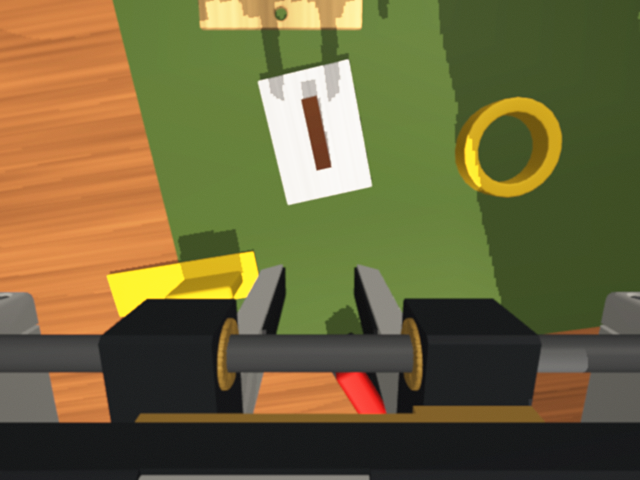

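The wrist view shows the panel at (317,133), batten along its long side at (316,132). It measures 110.0 x 80.0 mm, yaw 0.0665. Grasping it.

Request:
servo_tool(moves=[{"dx": 0, "dy": 0, "dz": 0, "turn": -0.7}, {"dx": 0, "dy": 0, "dz": 0, "turn": -0.715}, {"dx": 0.4, "dy": 0.07, "dz": 0.2, "turn": 0}, {"dx": 0.45, "dy": 0.08, "dz": 0.3, "turn": 0}, {"dx": 0.45, "dy": 0.08, "dz": 0.4, "turn": 0}, {"dx": 0.4, "dy": 0.06, "dz": 0.4, "turn": 0}, {"dx": 0, "dy": 0, "dz": 0.5, "turn": 0}, {"dx": 0, "dy": 0, "dz": 0.5, "turn": 0}, {"dx": 0, "dy": 0, "dz": 0.3, "turn": 0}, {"dx": 0, "dy": 0, "dz": 0.18, "turn": 0}, {"dx": 0, "dy": 0, "dz": 0, "turn": 0}, {"dx": 0, "dy": 0, "dz": 0, "turn": 0}])

```text
time: 15.6
eef_pos: [0.4428, 0.3971, 0.0119]
orientation: [0.999, 0.033, 0.0, -0.0]
ft_force: [0.1, 1.0, 0.3]
width: 0.401
grip_force: 0.0
```

Request:
servo_tool(moves=[{"dx": 0, "dy": 0, "dz": 0, "turn": 0}, {"dx": 0, "dy": 0, "dz": 0, "turn": 0}, {"dx": 0, "dy": 0, "dz": 0, "turn": 0}, {"dx": 0, "dy": 0, "dz": 0, "turn": 0}, {"dx": 0, "dy": 0, "dz": 0, "turn": 0}, {"dx": 0, "dy": 0, "dz": 0, "turn": 0}, {"dx": 0, "dy": 0, "dz": 0, "turn": 0}], jaw=1)

```text
time: 16.3
eef_pos: [0.4426, 0.3968, 0.0114]
orientation: [0.999, 0.033, 0.0, -0.0]
ft_force: [-1.3, -2.7, 5.4]
width: 0.145
grip_force: 30.0
```

```bash
python3 - <<'E'
from h import *
s=get_state(); print(s['ft_force'],s['wrist_torque'],s['grip_force'],s['width'])
go([.6465,.1822,.12],-.1432)
E
```

```text
[-1.30055137 -2.72887031  5.44484065] [-0.40377322  0.25498119  0.04605738] 30.001344680786133 0.14540363320909408
t 16.3 at [0.4426 0.3968 0.0114] yaw 0.0665 | turn units 1.398 then shift units (new axes) [ 4.65   3.667 -2.172] (old axes) [ 3.785  4.554 -2.172]
```

Request:
servo_tool(moves=[{"dx": 0, "dy": 0, "dz": -0.2, "turn": 0}, {"dx": 0, "dy": 0, "dz": -0.4, "turn": 0}, {"dx": 0, "dy": 0, "dz": -0.5, "turn": 0}, {"dx": 0, "dy": 0, "dz": -0.5, "turn": 0}, {"dx": 0, "dy": 0, "dz": -0.4, "turn": 0}, {"dx": 0, "dy": 0, "dz": 0, "turn": 0.4}, {"dx": 0, "dy": 0, "dz": 0, "turn": 0.5}, {"dx": 0, "dy": 0, "dz": 0, "turn": 0.5}, {"dx": 0.35, "dy": 0.267, "dz": 0, "turn": 0}, {"dx": 0.5, "dy": 0.4, "dz": 0, "turn": 0}, {"dx": 0.5, "dy": 0.4, "dz": 0, "turn": 0}, {"dx": 0.5, "dy": 0.4, "dz": 0, "turn": 0}, {"dx": 0.5, "dy": 0.4, "dz": 0, "turn": 0}, {"dx": 0.5, "dy": 0.4, "dz": 0, "turn": 0}, {"dx": 0.5, "dy": 0.4, "dz": 0, "turn": 0}, {"dx": 0.5, "dy": 0.4, "dz": 0, "turn": 0}, {"dx": 0.5, "dy": 0.4, "dz": 0, "turn": 0}, {"dx": 0.3, "dy": 0.2, "dz": 0, "turn": 0}, {"dx": 0, "dy": 0, "dz": 0, "turn": 0}, {"dx": 0, "dy": 0, "dz": 0, "turn": 0}])

```text
time: 18.3
eef_pos: [0.6459, 0.1822, 0.1109]
orientation: [0.997, -0.072, -0.0, -0.0]
ft_force: [-1.0, -0.2, -1.6]
width: 0.142
grip_force: 30.0
```

```bash
python3 - <<'E'
from h import *
go([.6465,.1825,.06],-.1432)
s=get_state(); print(s['ft_force'],s['wrist_torque'],s['grip_force'],s['width'])
z=s['eef_pos'][2]
d=rects('panel',z=z-0.0034,fn='w5')
hsv=cv2.cvtColor(d['image'],cv2.COLOR_BGR2HSV)
# expected panel corners & frame in image
c=np.array(s['eef_pos']);y=yawof(s);
def box(c,y,L,W,z): return [proj(d,[c[0]+np.cos(y)*a*L/2-np.sin(y)*b*W/2,c[1]+np.sin(y)*a*L/2+np.cos(y)*b*W/2,z]) for a,b in ((1,1),(1,-1),(-1,-1),(-1,1))]
im=d['image'].copy()
cv2.polylines(im,[np.int32(np.round(box(c,y,.11,.08,z-.0034)))],True,(0,0,255),1)
cv2.polylines(im,[np.int32(np.round(box([.6461,.1827],-.1432,.166,.136,.034)))],True,(255,0,255),1)
cv2.imwrite('pics/w5b.png',im)
E
```

```text
t 18.3 at [0.6459 0.1822 0.1109] yaw -0.1439 | turn units -0.005 then shift units (new axes) [ 0.01  -0.008  1.018] (old axes) [ 0.01  -0.008  1.018]
[-1.00549958 -0.19737083 -1.64910835] [ 0.05685968  0.08146053 -0.0160294 ] 29.999593198299408 0.14194161022798496
panel wrist 0.96 ctr 0.657 0.1813 size 89.4 80.6 yaw -0.1369 px [322. 257. 157. 157.]
```

View pics/w5b.png

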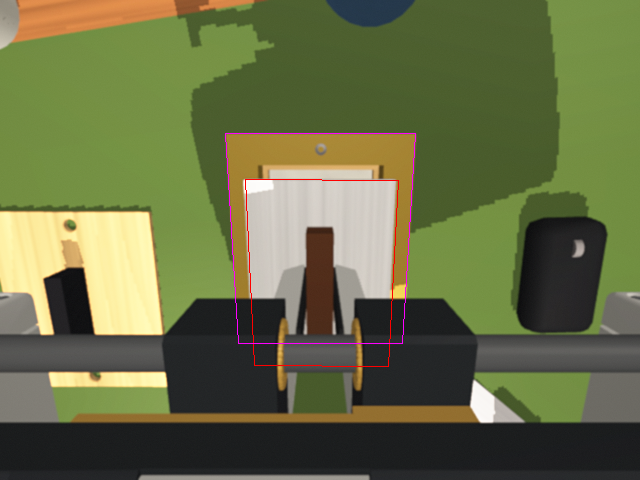

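Request:
servo_tool(moves=[{"dx": 0.01, "dy": 0, "dz": 0.3, "turn": 0}, {"dx": 0, "dy": 0, "dz": 0.4, "turn": 0}, {"dx": 0, "dy": 0, "dz": 0.4, "turn": 0}, {"dx": 0, "dy": 0, "dz": 0.3, "turn": 0}, {"dx": 0, "dy": 0, "dz": 0.2, "turn": 0}, {"dx": 0, "dy": 0, "dz": 0.05, "turn": 0}, {"dx": 0, "dy": 0, "dz": 0.05, "turn": 0}, {"dx": 0, "dy": 0, "dz": 0.05, "turn": 0}, {"dx": 0, "dy": 0, "dz": 0, "turn": 0}, {"dx": 0, "dy": 0, "dz": 0, "turn": 0}])

```text
time: 19.4
eef_pos: [0.647, 0.182, 0.0239]
orientation: [0.997, -0.072, 0.0, -0.0]
ft_force: [0.1, 0.8, -1.3]
width: 0.147
grip_force: 30.0
```

Request:
servo_tool(moves=[{"dx": 0, "dy": 0, "dz": 0.03, "turn": 0}, {"dx": 0, "dy": 0, "dz": 0.03, "turn": 0}, {"dx": 0, "dy": 0, "dz": 0.03, "turn": 0}, {"dx": 0, "dy": 0, "dz": 0.03, "turn": 0}, {"dx": 0, "dy": 0, "dz": 0.03, "turn": 0}, {"dx": 0, "dy": 0, "dz": 0, "turn": 0}, {"dx": 0, "dy": 0, "dz": 0, "turn": 0}])

```text
time: 20.1
eef_pos: [0.6468, 0.182, 0.0159]
orientation: [0.997, -0.072, -0.0, -0.0]
ft_force: [-0.1, 0.2, -1.2]
width: 0.144
grip_force: 30.0
```

```bash
python3 - <<'E'
from h import *
s=get_state(); print(s['eef_pos'],s['ft_force'],s['wrist_torque'],s['grip_force'],s['width'])
E
```

```text
[0.64678742 0.18198802 0.01593755] [-0.05594164  0.16785785 -1.20771231] [-0.02968032 -0.00904148 -0.00270566] 29.999585151672363 0.14428941889569627
```

Request:
servo_tool(moves=[{"dx": 0, "dy": 0, "dz": 0, "turn": 0}, {"dx": 0, "dy": 0, "dz": 0, "turn": 0}, {"dx": 0, "dy": 0, "dz": 0, "turn": 0}, {"dx": 0, "dy": 0, "dz": 0, "turn": 0}, {"dx": 0, "dy": 0, "dz": -0.2, "turn": 0}, {"dx": 0, "dy": 0, "dz": -0.4, "turn": 0}, {"dx": 0, "dy": 0, "dz": -0.6, "turn": 0}, {"dx": 0, "dy": 0, "dz": -0.7, "turn": 0}, {"dx": -0.5, "dy": 0, "dz": -0.5, "turn": 0}, {"dx": -0.6, "dy": 0, "dz": -0.4, "turn": 0}, {"dx": -0.6, "dy": 0, "dz": -0.3, "turn": 0}, {"dx": 0, "dy": 0, "dz": 0, "turn": 0}, {"dx": 0, "dy": 0, "dz": 0, "turn": 0}, {"dx": 0, "dy": 0, "dz": 0, "turn": 0}], jaw=0.2)

```text
time: 21.5
eef_pos: [0.5631, 0.1939, 0.1706]
orientation: [0.997, -0.072, -0.0, 0.0]
ft_force: [0.8, -0.3, -0.5]
width: 0.4
grip_force: 0.0
```

```bash
python3 - <<'E'
from h import *
d=rects('panel',z=0.012,fn='w6')
rects('frame',z=0.034); rects('backing',z=0.006)
u=np.array([np.cos(-.145),np.sin(-.145)]);p=np.array([.615,.40])-0.088*u
go([p[0],p[1],.17])
E
```

```text
panel wrist 0.86 ctr 0.6468 0.1832 size 109.8 80.3 yaw -0.1424 px [322. 138.  88. 125.]
frame wrist 0.95 ctr 0.6457 0.183 size 167.1 136.9 yaw -0.144 px [318. 132. 166. 198.]
backing wrist 0.95 ctr 0.6152 0.4 size 167.2 139.4 yaw -0.1506 px [105. 196. 158. 168.]
backing wrist 0.47 ctr 0.3738 0.2351 size 84.2 43.4 yaw 1.4282 px [310. 367.  75.  79.]
t 21.8 at [0.5628 0.194  0.1704] yaw -0.1438 | turn units -0.0 then shift units (new axes) [-1.317 -4.23   0.009] (old axes) [-1.317 -4.23   0.009]
```

View pics/w6.png

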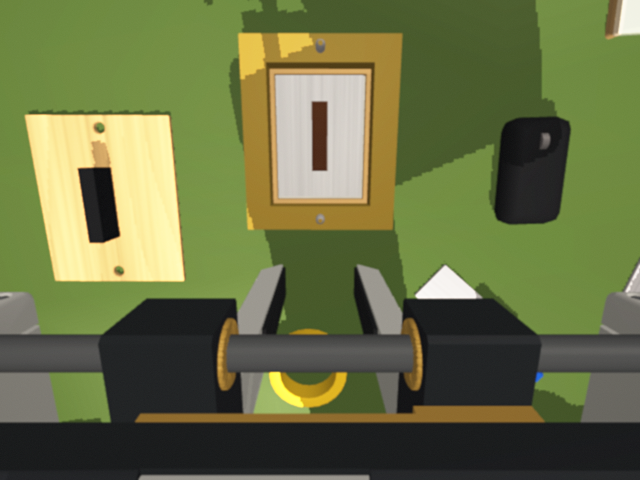

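The panel is seated at (319,137), centred in the pocket. The backing lies at (105,198). I'll measure the backing from above.

Request:
servo_tool(moves=[{"dx": -0.12, "dy": -0.4, "dz": 0, "turn": 0}, {"dx": -0.17, "dy": -0.55, "dz": 0, "turn": 0}, {"dx": -0.17, "dy": -0.55, "dz": 0, "turn": 0}, {"dx": -0.17, "dy": -0.55, "dz": 0, "turn": 0}, {"dx": -0.17, "dy": -0.55, "dz": 0, "turn": 0}, {"dx": -0.17, "dy": -0.55, "dz": 0, "turn": 0}, {"dx": -0.17, "dy": -0.55, "dz": 0, "turn": 0}, {"dx": -0.17, "dy": -0.53, "dz": 0, "turn": 0}, {"dx": 0, "dy": 0, "dz": 0, "turn": 0}, {"dx": 0, "dy": 0, "dz": 0, "turn": 0}, {"dx": 0, "dy": 0, "dz": 0, "turn": 0}])

```text
time: 22.9
eef_pos: [0.5284, 0.412, 0.1708]
orientation: [0.997, -0.072, -0.0, 0.0]
ft_force: [-0.1, 0.3, 0.2]
width: 0.398
grip_force: 0.0
```

```bash
python3 - <<'E'
from h import *
d=rects('backing',z=0.006,fn='w7')
hsv=cv2.cvtColor(d['image'],cv2.COLOR_BGR2HSV)
y=-.146
for sgn in (1,-1):
    c=proj(d,[.615+sgn*.072*np.cos(y),.40+sgn*.072*np.sin(y),.004]).round().astype(int)
    p=hsv[max(c[1]-12,0):c[1]+13,c[0]-12:c[0]+13].astype(int)
    mm=(p[...,2]<130); mm=mm.astype(np.uint8); ys,xs=np.nonzero(mm); uv=(xs.mean()+c[0]-12,ys.mean()+max(c[1]-12,0)); print('hole',c,np.round(uv,1),mm.sum(),ray(d,uv,0.005)[:2].round(4))
go([.6152,.40,.0145],-.146)
E
```

```text
backing wrist 0.85 ctr 0.6159 0.4012 size 165.3 136.1 yaw -0.1433 px [319. 128. 150. 182.]
hole [320  53] [320.2  53.4] 49 [0.6859 0.3896]
hole [320 209] [318.4 210. ] 36 [0.5431 0.4118]
t 23.0 at [0.5285 0.4119 0.1711] yaw -0.1446 | turn units 0.009 then shift units (new axes) [ 1.75  -0.016  3.132] (old axes) [ 1.75  -0.014  3.132]
```

Request:
servo_tool(moves=[{"dx": 0.4, "dy": -0.01, "dz": 0.2, "turn": 0.01}, {"dx": 0.45, "dy": 0, "dz": 0.4, "turn": 0}, {"dx": 0.45, "dy": 0, "dz": 0.5, "turn": 0}, {"dx": 0.44, "dy": 0, "dz": 0.5, "turn": 0}, {"dx": 0, "dy": 0, "dz": 0.5, "turn": 0}, {"dx": 0, "dy": 0, "dz": 0.5, "turn": 0}, {"dx": 0, "dy": 0, "dz": 0.35, "turn": 0}, {"dx": 0, "dy": 0, "dz": 0.17, "turn": 0}, {"dx": 0, "dy": 0, "dz": 0, "turn": 0}, {"dx": 0, "dy": 0, "dz": 0, "turn": 0}])

```text
time: 24.0
eef_pos: [0.6148, 0.401, 0.0163]
orientation: [0.997, -0.072, 0.001, -0.0]
ft_force: [-0.2, -0.9, -0.1]
width: 0.398
grip_force: 0.0
```

Request:
servo_tool(moves=[{"dx": 0, "dy": 0, "dz": 0, "turn": 0}, {"dx": 0, "dy": 0, "dz": 0, "turn": 0}, {"dx": 0, "dy": 0, "dz": 0, "turn": 0}, {"dx": 0, "dy": 0, "dz": 0, "turn": 0}, {"dx": 0, "dy": 0, "dz": 0, "turn": 0}, {"dx": 0, "dy": 0, "dz": 0, "turn": 0}, {"dx": 0, "dy": 0, "dz": 0, "turn": 0}], jaw=1)

```text
time: 24.7
eef_pos: [0.6144, 0.4009, 0.0155]
orientation: [0.997, -0.072, 0.0, -0.0]
ft_force: [-1.9, -1.4, 4.6]
width: 0.147
grip_force: 30.0
```

```bash
python3 - <<'E'
from h import *
s=get_state(); print(s['ft_force'],s['wrist_torque'],s['grip_force'],s['width'])
go([.6457,.1817,.0454],-.1455)
E
```

```text
[-1.86080781 -1.39682706  4.63873323] [-0.23956693  0.34461114 -0.05779677] 30.001149773597717 0.14699636515026904
t 24.7 at [0.6144 0.4009 0.0155] yaw -0.145 | turn units 0.003 then shift units (new axes) [ 1.255  4.246 -0.599] (old axes) [ 1.253  4.247 -0.599]
```

Request:
servo_tool(moves=[{"dx": 0, "dy": 0, "dz": -0.2, "turn": 0}, {"dx": 0, "dy": 0, "dz": -0.4, "turn": 0}, {"dx": 0, "dy": 0, "dz": -0.5, "turn": 0}, {"dx": 0, "dy": 0, "dz": -0.4, "turn": 0}, {"dx": 0, "dy": 0, "dz": -0.2, "turn": 0}, {"dx": 0.1, "dy": 0.345, "dz": 0, "turn": 0}, {"dx": 0.15, "dy": 0.5, "dz": 0, "turn": 0}, {"dx": 0.15, "dy": 0.5, "dz": 0, "turn": 0}, {"dx": 0.15, "dy": 0.5, "dz": 0, "turn": 0}, {"dx": 0.15, "dy": 0.5, "dz": 0, "turn": 0}, {"dx": 0.15, "dy": 0.5, "dz": 0, "turn": 0}, {"dx": 0.15, "dy": 0.5, "dz": 0, "turn": 0}, {"dx": 0.15, "dy": 0.5, "dz": 0, "turn": 0}, {"dx": 0.098, "dy": 0.4, "dz": 0, "turn": 0}, {"dx": 0, "dy": 0, "dz": 0, "turn": 0}, {"dx": 0, "dy": 0, "dz": 0, "turn": 0}, {"dx": 0, "dy": 0, "dz": 0, "turn": 0}])

```text
time: 26.4
eef_pos: [0.6451, 0.1827, 0.0997]
orientation: [0.997, -0.072, -0.0, -0.0]
ft_force: [0.5, -0.0, -2.2]
width: 0.145
grip_force: 30.0
```

```bash
python3 - <<'E'
from h import *
s=get_state(); print(s['ft_force'],s['wrist_torque'],s['grip_force'],s['width'])
go([.6455,.1819,.0495],-.1455)
z=s['eef_pos'][2]-.0095; d=rects('backing',z=z); R=trace('backing','wrist')[0]
# front corners of board in image versus expected from the TCP
hsv=cv2.cvtColor(d['image'],cv2.COLOR_BGR2HSV); c=s['eef_pos'];y=yawof(s)
m=R['region'];im=d['image'].copy()
q=[proj(d,[c[0]+.0005+np.cos(y)*a*.083-np.sin(y)*b*.068,c[1]+np.sin(y)*a*.083+np.cos(y)*b*.068,z]) for a,b in ((1,1),(1,-1),(-1,-1),(-1,1))]
print(np.round(q,1).tolist())
for r in (150,200,240):
    xs=np.nonzero(m[r])[0]; print(r,xs.min() if len(xs) else None,xs.max() if len(xs) else None)
print('top row',[int(np.nonzero(m[:,k])[0].min()) for k in (250,320,390)])
cv2.polylines(im,[np.int32(np.round(q))],True,(0,0,255),1); cv2.imwrite('pics/w8.png',im)
E
```

```text
[ 0.4752547  -0.02543013 -2.19057656] [ 0.08426045 -0.04415465 -0.00034858] 29.999526143074036 0.14458495483464526
t 26.4 at [0.6451 0.1827 0.0997] yaw -0.1442 | turn units 0.008 then shift units (new axes) [0.011 0.014 1.004] (old axes) [0.011 0.014 1.004]
backing wrist 0.93 ctr 0.6685 0.1803 size 136.9 122.3 yaw 1.428 px [320. 259. 266. 279.]
[[191.4, 123.3], [451.4, 123.7], [427.9, 398.6], [213.4, 398.3]]
150 192 448
200 196 443
240 200 439
top row [122, 123, 122]
```

View pics/w8.png

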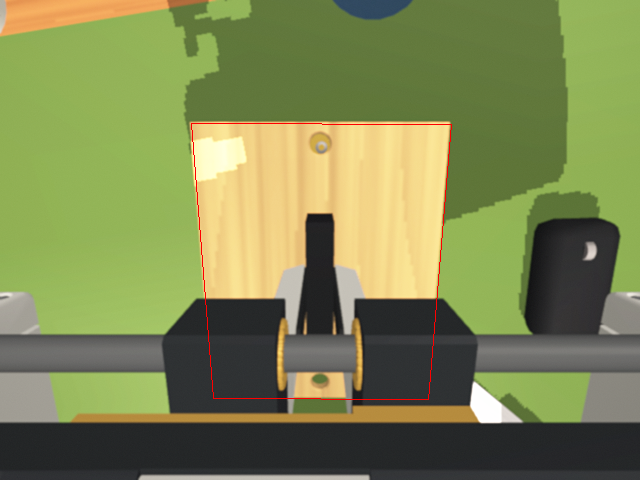

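Board edges match the prediction to within 1.5 px, and the stud shows through the front hole at (320,145). Lowering.

Request:
servo_tool(moves=[{"dx": 0.003, "dy": 0.013, "dz": 0.2, "turn": 0.005}, {"dx": 0, "dy": 0, "dz": 0.25, "turn": 0}, {"dx": 0, "dy": 0, "dz": 0.15, "turn": 0}, {"dx": 0, "dy": 0, "dz": 0.06, "turn": 0}, {"dx": 0, "dy": 0, "dz": 0.06, "turn": 0}, {"dx": 0, "dy": 0, "dz": 0.06, "turn": 0}, {"dx": 0, "dy": 0, "dz": 0.06, "turn": 0}, {"dx": 0, "dy": 0, "dz": 0, "turn": 0}, {"dx": 0, "dy": 0, "dz": 0, "turn": 0}])

```text
time: 27.45
eef_pos: [0.6454, 0.1811, 0.0581]
orientation: [0.997, -0.073, 0.0, -0.0]
ft_force: [-0.3, -0.0, -1.8]
width: 0.144
grip_force: 30.0
```

Request:
servo_tool(moves=[{"dx": 0, "dy": 0, "dz": 0.04, "turn": 0}, {"dx": 0, "dy": 0, "dz": 0.04, "turn": 0}, {"dx": 0, "dy": 0, "dz": 0.04, "turn": 0}, {"dx": 0, "dy": 0, "dz": 0.03, "turn": 0}, {"dx": 0, "dy": 0, "dz": 0, "turn": 0}, {"dx": 0, "dy": 0, "dz": 0, "turn": 0}])

```text
time: 28.05
eef_pos: [0.6454, 0.1811, 0.0504]
orientation: [0.997, -0.073, 0.0, -0.0]
ft_force: [0.1, 0.1, -1.8]
width: 0.145
grip_force: 30.0
```

```bash
python3 - <<'E'
from h import *
s=get_state(); print(s['eef_pos'],s['ft_force'],s['wrist_torque'],s['grip_force'],s['width'])
E
```

```text
[0.6453836  0.18108406 0.05044632] [ 0.12795783  0.13609306 -1.78262325] [0.08248622 0.00562907 0.02947607] 29.999438524246216 0.1448599861342247
```

Request:
servo_tool(moves=[{"dx": 0, "dy": 0, "dz": 0.01, "turn": 0}, {"dx": 0, "dy": 0, "dz": 0, "turn": 0}, {"dx": 0, "dy": 0, "dz": 0, "turn": 0}, {"dx": 0, "dy": 0, "dz": 0, "turn": 0}, {"dx": 0, "dy": 0, "dz": -0.2, "turn": 0}, {"dx": 0, "dy": 0, "dz": -0.4, "turn": 0}, {"dx": 0, "dy": 0, "dz": -0.5, "turn": 0}, {"dx": -0.4, "dy": 0, "dz": -0.5, "turn": 0}, {"dx": -0.5, "dy": 0, "dz": -0.5, "turn": 0}, {"dx": -0.5, "dy": 0, "dz": -0.4, "turn": 0}, {"dx": -0.4, "dy": 0, "dz": 0, "turn": 0}, {"dx": 0, "dy": 0, "dz": 0, "turn": 0}, {"dx": 0, "dy": 0, "dz": 0, "turn": 0}], jaw=0.2)

```text
time: 29.35
eef_pos: [0.5566, 0.1942, 0.1757]
orientation: [0.997, -0.073, 0.0, -0.0]
ft_force: [0.2, 0.2, -0.3]
width: 0.401
grip_force: 0.0
```

```bash
python3 - <<'E'
from h import *
d=rects('backing',z=0.04,fn='w9')
hsv=cv2.cvtColor(d['image'],cv2.COLOR_BGR2HSV)
for X in ([.7163,.1726,.048],[.5755,.1927,.048]):
    c=proj(d,X).round().astype(int); p=hsv[max(c[1]-12,0):c[1]+13,c[0]-12:c[0]+13]; mm=p[...,1]<110; ys,xs=np.nonzero(mm); print('stud',c,mm.sum(),(xs.mean()+c[0]-12,ys.mean()+max(c[1]-12,0)) if mm.any() else '')
# blades from scene (fins by colour)
s=snap('scene'); h2=cv2.cvtColor(s['image'],cv2.COLOR_BGR2HSV)
for r in trace('blade1','scene'):
    m=r['region']
    if m.sum()<100: continue
    mm=m&(h2[...,1]>150); ys,xs=np.nonzero(mm); hue=np.median(h2[mm][:,0]) if mm.any() else -1
    cc=max(cv2.findContours(m.astype(np.uint8),cv2.RETR_EXTERNAL,2)[0],key=len)[:,0]
    print(round(r['score'],2),'hue',hue,'fin',ray(s,(xs.mean(),ys.mean()),.03)[:2].round(3) if mm.any() else '', 'whole',ray(s,cc.mean(0),0.01)[:2].round(3), np.round(r['rect']))
rects('rack','scene',z=0.016)
p=np.array([.4,.02]); go([p[0],p[1],.17])
E
```

```text
backing wrist 0.83 ctr 0.6469 0.1819 size 166.8 136.6 yaw -0.1399 px [319. 120. 166. 205.]
stud [319  37] 301 (np.float64(316.36544850498336), np.float64(39.53156146179402))
stud [319 212] 80 (np.float64(318.6375), np.float64(210.6625))
0.95 hue 2.0 fin [ 0.366 -0.284] whole [ 0.378 -0.294] [196. 251.  22.  44.]
0.91 hue -1 fin  whole [ 0.418 -0.139] [248. 247.  15.  44.]
0.8 hue 26.0 fin [0.331 0.528] whole [0.314 0.544] [416. 161.  39.  21.]
0.68 hue 11.0 fin [ 0.48  -0.454] whole [ 0.499 -0.441] [165. 295.  46.  40.]
rack scene 0.78 ctr 0.7173 -0.2172 size 248.1 78.7 yaw 1.4859 px [254. 325.  88.  37.]
t 29.6 at [0.5566 0.194  0.1745] yaw -0.1461 | turn units -0.0 then shift units (new axes) [-2.592  3.898  0.091] (old axes) [-2.592  3.898  0.091]
```

Backing is flush, reading 166.8 x 136.6 mm at z = 0.04. Now measuring the rack from above.

```bash
python3 - <<'E'
from h import *
go([.58,-.207,.22],-0.085)
E
```

```text
t 29.6 at [0.5566 0.194  0.1745] yaw -0.1461 | turn units -0.408 then shift units (new axes) [ 1.147  7.95  -0.909] (old axes) [ 1.63   7.865 -0.909]
```

Request:
servo_tool(moves=[{"dx": 0, "dy": 0, "dz": -0.4, "turn": -0.4}, {"dx": 0.05, "dy": 0.4, "dz": -0.4, "turn": 0}, {"dx": 0.1, "dy": 0.7, "dz": -0.1, "turn": 0}, {"dx": 0.1, "dy": 0.7, "dz": 0, "turn": 0}, {"dx": 0.1, "dy": 0.7, "dz": 0, "turn": 0}, {"dx": 0.1, "dy": 0.7, "dz": 0, "turn": 0}, {"dx": 0.1, "dy": 0.7, "dz": 0, "turn": 0}, {"dx": 0.1, "dy": 0.7, "dz": 0, "turn": 0}, {"dx": 0.1, "dy": 0.7, "dz": 0, "turn": 0}, {"dx": 0.1, "dy": 0.7, "dz": 0, "turn": 0}, {"dx": 0.1, "dy": 0.7, "dz": 0, "turn": 0}, {"dx": 0.1, "dy": 0.7, "dz": 0, "turn": 0}, {"dx": 0.1, "dy": 0.55, "dz": 0, "turn": 0}, {"dx": 0, "dy": 0, "dz": 0, "turn": 0}, {"dx": 0, "dy": 0, "dz": 0, "turn": 0}, {"dx": 0, "dy": 0, "dz": 0, "turn": 0}])

```text
time: 31.25
eef_pos: [0.5796, -0.206, 0.2199]
orientation: [0.999, -0.043, -0.0, -0.0]
ft_force: [0.4, 0.2, -0.6]
width: 0.403
grip_force: 0.0
```

```bash
python3 - <<'E'
from h import *
go([.58,-.207,.22],-0.085)
d=rects('rack',z=0.016,fn='w10')
for x in place_of('slot1','wrist')[:4]+place_of('rack','wrist')[:1]: print(np.round(x['location'][::-1]),round(x['score'],2),ray(d,x['location'][::-1],0)[:2].round(4))
for z in (0.004,): rects('blade1',z=z)
E
```

```text
t 31.2 at [ 0.5796 -0.206   0.2199] yaw -0.0851 | turn units -0.001 then shift units (new axes) [ 0.009  0.019 -0.002] (old axes) [ 0.009  0.019 -0.002]
rack wrist 0.64 ctr 0.7172 -0.2156 size 249.2 71.8 yaw 1.4769 px [320.  87. 248.  76.]
[346.  62.] 0.87 [ 0.7419 -0.2464]
[401.  66.] 0.82 [ 0.7337 -0.3049]
[288.  59.] 0.81 [ 0.7499 -0.1851]
[232.  60.] 0.76 [ 0.754  -0.1264]
[317. 124.] 0.86 [ 0.6825 -0.2104]
blade1 wrist 0.96 ctr 0.4746 0.075 size 48.1 34.2 yaw -0.8741 px [105. 312.  42.  41.]
blade1 wrist 0.93 ctr 0.4684 -0.1666 size 77.5 37.2 yaw -0.2683 px [288. 336.  57. 119.]
blade1 wrist 0.71 ctr 0.4933 -0.4414 size 173.8 48.7 yaw 0.5095 px [520. 261.  97. 116.]
blade1 wrist 0.58 ctr 0.3446 -0.2539 size 44.6 22.0 yaw 0.1805 px [372. 387.  22.  30.]
```

View pics/w10.png

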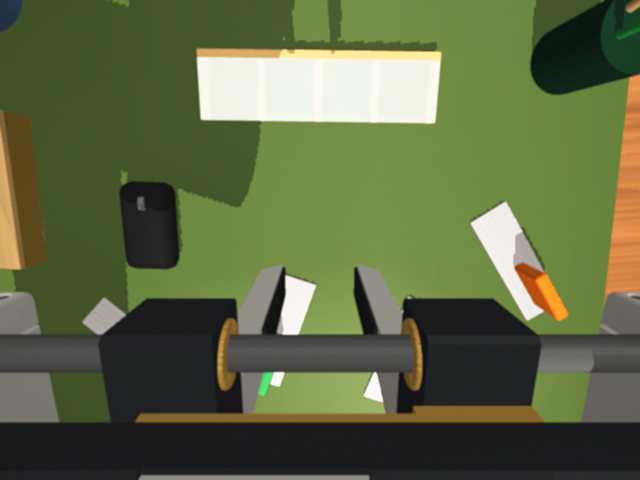

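The rack roof spans cols 198-440 and rows 48-123, with divider stripes at about cols 262, 319 and 375. The orange smoother is at (520,260), green at (288,335) and the mouse at (150,225). I'll move the camera over the rack's front edge for a precise fit.

Request:
servo_tool(moves=[{"dx": 0.3, "dy": 0.05, "dz": 0.3, "turn": 0}, {"dx": 0.3, "dy": 0.05, "dz": 0.4, "turn": 0}, {"dx": 0.2, "dy": 0, "dz": 0.3, "turn": 0}, {"dx": 0, "dy": 0, "dz": 0, "turn": 0}, {"dx": 0, "dy": 0, "dz": 0, "turn": 0}, {"dx": 0, "dy": 0, "dz": 0, "turn": 0}])

```text
time: 32.15
eef_pos: [0.619, -0.2153, 0.1713]
orientation: [0.999, -0.043, 0.001, 0.0]
ft_force: [0.4, -0.0, 0.3]
width: 0.402
grip_force: 0.0
```

```bash
cat > rk.py <<'E'
from h import *
d=rects('rack',z=0.016,fn='w11')
st=get_state(); print(st['eef_pos'],yawof(st))
hsv=cv2.cvtColor(d['image'],cv2.COLOR_BGR2HSV)
m=(hsv[...,1]<70)&(hsv[...,2]>150)
q=trace('rack','wrist')[0]['region']; m&=cv2.dilate(q.astype(np.uint8),np.ones((9,9)))>0
n,l,sx,ce=cv2.connectedComponentsWithStats(m.astype(np.uint8)); i=1+sx[1:,4].argmax(); m=l==i; print('white',sx[i])
cols=np.arange(sx[i][0]+12,sx[i][0]+sx[i][2]-12,2)
low=np.array([np.nonzero(m[:,c])[0].max()+.5 for c in cols]); 
P=np.array([ray(d,(c,r),0.008)[:2] for c,r in zip(cols,low)]); 
f=np.polyfit(P[:,1],P[:,0],1); res=P[:,0]-np.polyval(f,P[:,1]); k=abs(res)<.0015; f=np.polyfit(P[k,1],P[k,0],1)
yaw=-np.arctan(f[0]); print('front edge x=%.4f+%.4f*y'%(f[1],f[0]),'yaw',yaw,k.mean(),res.std())
# lateral ends
ux=np.array([np.cos(yaw),np.sin(yaw)]);uy=np.array([-np.sin(yaw),np.cos(yaw)])
E=[]
for r in range(sx[i][1]+12,sx[i][1]+sx[i][3]-8,3):
    xs=np.nonzero(m[r])[0]; E.append([ray(d,(xs.min()-.5,r),.016)[:2]@uy,ray(d,(xs.max()+.5,r),.016)[:2]@uy])
E=np.median(E,0); print('ends',E,'width',E[0]-E[1]); yc=E.mean()
xf=np.polyval(f,0)*np.cos(yaw) # distance along ux of front edge: solve
x0=(np.array([f[1],0])@ux)
O=x0*ux+yc*uy; print('rack origin',O.round(4),'yaw',round(yaw,4))
for j,yy in enumerate((-.09,-.03,.03,.09)): print('slot',j+1,(O+.06*ux+yy*uy).round(4))
E
python3 rk.py; python3 - <<'E'
import cv2; im=cv2.imread('pics/w11.png'); cv2.imwrite('pics/w11c.png',cv2.resize(im[40:240,120:520],None,fx=2,fy=2))
E
```

```text
rack wrist 0.61 ctr 0.7178 -0.2153 size 249.7 69.5 yaw 1.4738 px [312. 121. 275.  81.]
[ 0.61897046 -0.21531361  0.17120791] -0.08588799504758568
white [  175    90   274    72 18466]
front edge x=0.7038+0.0962*y yaw -0.09589406333740347 1.0 0.0002782540556097069
ends [-0.02078986 -0.26999827] width 0.24920840311606346
rack origin [ 0.6835 -0.2118] yaw -0.0959
slot 1 [ 0.7346 -0.3071]
slot 2 [ 0.7403 -0.2474]
slot 3 [ 0.7461 -0.1877]
slot 4 [ 0.7518 -0.128 ]
```

View pics/w11c.png

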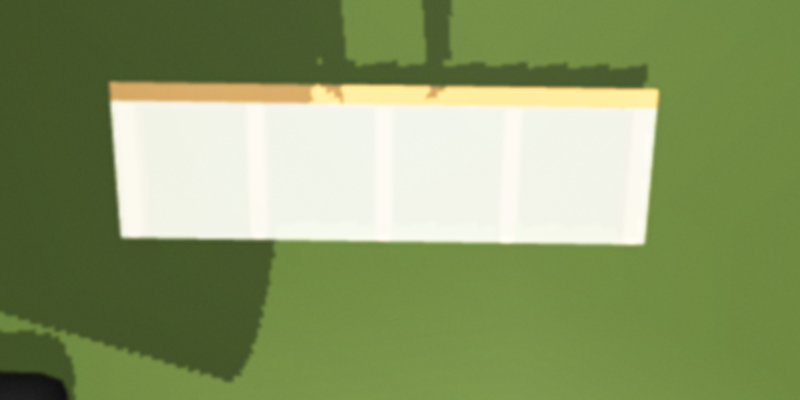

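The crop shows a clean roof with four equal slots. The origin fits at (0.6835, -0.2118), yaw -0.096, width 249 mm. Next, the orange smoother.

```bash
cat >> h.py <<'E'
FIN={'blade1':(2,178),'blade2':(118,118),'blade3':(12,12),'blade4':(68,68)}
RO=np.array([.6835,-.2118]);RY=-.0959
def slot(j):
    ux=np.array([np.cos(RY),np.sin(RY)]);uy=np.array([-np.sin(RY),np.cos(RY)])
    return RO+.06*ux+(-.15+.06*j)*uy
def blade(name,fn=None):
    "blade pose from wrist view by plate corners (z=.004) and fin top (z=.05)"
    d=snap('wrist',fn); hsv=cv2.cvtColor(d['image'],cv2.COLOR_BGR2HSV)
    H=hsv[...,0].astype(int); m=np.zeros(H.shape,bool)
    for h in FIN[name]: m|=abs(H-h)<9
    m&=(hsv[...,1]>130)&(hsv[...,2]>60)
    if name=='blade4': m&=(hsv[...,1]>150)&(hsv[...,2]>100)
    best=None
    for r in trace(name,'wrist'):
        q=cv2.dilate(r['region'].astype(np.uint8),np.ones((5,5)))>0
        k=(m&q).sum()
        if k>60 and (best is None or k>best[0]): best=(k,r,q)
    if best is None: print('no',name); return
    k,r,q=best; f=m&q; w=(r['region']&~f&(hsv[...,1]<70)&(hsv[...,2]>90))
    cf=np.argwhere(f).mean(0)[::-1]; pf=ray(d,cf,.03)[:2]
    pts=np.array([ray(d,p,.004)[:2] for p in np.argwhere(w)[:,::-1]],np.float32)
    (cx,cy),(a,b),an=cv2.minAreaRect(pts*1000); an=np.radians(an)
    if a<b: a,b,an=b,a,an+np.pi/2
    c=np.array([cx,cy])/1000
    if (c-pf)@[np.cos(an),np.sin(an)]<0: an+=np.pi
    an=(an+np.pi)%(2*np.pi)-np.pi
    u=np.array([np.cos(an),np.sin(an)])
    tip=np.percentile(pts@u,99.7); n=np.array([-u[1],u[0]])
    org=(tip-.075)*u+(c@n)*n; g=org-.03*u
    print(name,round(r['score'],2),'plate',np.round([cx,cy,a,b],1),'yaw',round(an,4),'fin~',pf.round(4),'origin',org.round(4),'GRASP',g.round(4),'rect',np.round(r['rect']))
    return g,an
E
python3 - <<'E'
from h import *
go([.410,-.487,.16],0.5)
E
```

```text
t 32.3 at [ 0.619  -0.2153  0.171 ] yaw -0.0859 | turn units -3.906 then shift units (new axes) [-6.273  2.765  0.22 ] (old axes) [-3.698  5.772  0.22 ]
```

Request:
servo_tool(moves=[{"dx": -0.3, "dy": 0.45, "dz": 0, "turn": 0}, {"dx": -0.4, "dy": 0.64, "dz": 0.02, "turn": 0}, {"dx": -0.4, "dy": 0.64, "dz": 0.02, "turn": 0}, {"dx": -0.4, "dy": 0.64, "dz": 0.02, "turn": 0}, {"dx": -0.4, "dy": 0.64, "dz": 0.02, "turn": 0}, {"dx": -0.4, "dy": 0.64, "dz": 0.02, "turn": 0}, {"dx": -0.4, "dy": 0.64, "dz": 0.02, "turn": 0}, {"dx": -0.4, "dy": 0.64, "dz": 0.02, "turn": 0}, {"dx": -0.4, "dy": 0.64, "dz": 0.02, "turn": 0}, {"dx": -0.2, "dy": 0.2, "dz": 0, "turn": 0}, {"dx": 0, "dy": 0, "dz": 0, "turn": -0.8}, {"dx": 0, "dy": 0, "dz": 0, "turn": -0.8}, {"dx": 0, "dy": 0, "dz": 0, "turn": -0.8}, {"dx": 0, "dy": 0, "dz": 0, "turn": -0.8}, {"dx": 0, "dy": 0, "dz": 0, "turn": -0.7}, {"dx": 0, "dy": 0, "dz": 0, "turn": 0}, {"dx": 0, "dy": 0, "dz": 0, "turn": 0}, {"dx": 0, "dy": 0, "dz": 0, "turn": 0}])

```text
time: 34.1
eef_pos: [0.4101, -0.4866, 0.1621]
orientation: [0.969, 0.246, 0.0, 0.0]
ft_force: [-0.0, 1.0, -0.2]
width: 0.4
grip_force: 0.0
```

```bash
python3 - <<'E'
from h import *
g,a=blade('blade3','w12')
go([g[0],g[1],.013],a)
rects('blade3',z=.004)
E
```

```text
blade3 0.58 plate [ 503.2 -436.3  149.6   46.7] yaw 0.5082 fin~ [ 0.4801 -0.4496] origin [ 0.5023 -0.4368] GRASP [ 0.4761 -0.4514] rect [321. 109.  53. 169.]
t 34.2 at [ 0.41   -0.4867  0.162 ] yaw 0.4978 | turn units -0.07 then shift units (new axes) [1.499 0.027 2.98 ] (old axes) [1.499 0.012 2.98 ]
blade3 wrist 0.95 ctr 0.4173 -0.285 size 161.5 50.5 yaw -0.4702 px [135. 112. 160. 137.]
blade3 wrist 0.79 ctr 0.4488 -0.1602 size 65.1 26.8 yaw -0.42 px [26. 27. 52. 50.]
blade3 wrist 0.56 ctr 0.5026 -0.4363 size 148.8 45.8 yaw 0.5071 px [320. 111.  55. 168.]
```

View pics/w12.png

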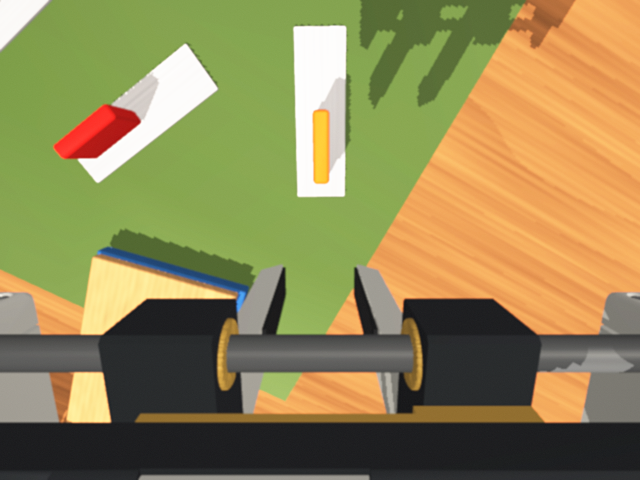

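The orange smoother is at (320,110), fin at (321,146), with its tip pointing up and away. It measures 149.6 x 46.7 mm. Red is at (135,112). Grasping orange.

Request:
servo_tool(moves=[{"dx": 0.35, "dy": 0.01, "dz": 0.2, "turn": -0.07}, {"dx": 0.4, "dy": 0.015, "dz": 0.3, "turn": 0}, {"dx": 0.4, "dy": 0, "dz": 0.4, "turn": 0}, {"dx": 0.35, "dy": 0, "dz": 0.5, "turn": 0}, {"dx": 0, "dy": 0, "dz": 0.5, "turn": 0}, {"dx": 0, "dy": 0, "dz": 0.5, "turn": 0}, {"dx": 0, "dy": 0, "dz": 0.4, "turn": 0}, {"dx": 0, "dy": 0, "dz": 0.18, "turn": 0}, {"dx": 0, "dy": 0, "dz": 0, "turn": 0}, {"dx": 0, "dy": 0, "dz": 0, "turn": 0}])

```text
time: 35.3
eef_pos: [0.4767, -0.4516, 0.0137]
orientation: [0.968, 0.252, 0.0, 0.0]
ft_force: [-0.4, -0.3, -0.3]
width: 0.397
grip_force: 0.0
```

Request:
servo_tool(moves=[{"dx": 0, "dy": 0, "dz": 0, "turn": 0}, {"dx": 0, "dy": 0, "dz": 0, "turn": 0}, {"dx": 0, "dy": 0, "dz": 0, "turn": 0}, {"dx": 0, "dy": 0, "dz": 0, "turn": 0}, {"dx": 0, "dy": 0, "dz": 0, "turn": 0}, {"dx": 0, "dy": 0, "dz": 0, "turn": 0}], jaw=1)

```text
time: 35.9
eef_pos: [0.4762, -0.4517, 0.0135]
orientation: [0.968, 0.252, 0.0, 0.0]
ft_force: [-0.5, 0.9, 5.5]
width: 0.15
grip_force: 30.0
```

```bash
cat >> h.py <<'E'
def ins(j,off=0.0,back=.09,z=.05):
    "pre-insert TCP pose for slot j: grasp point 'back' behind home; off = blade grasp(-30mm) point ahead of TCP"
    s=get_state(); print(s['ft_force'].round(2) if hasattr(s['ft_force'],'round') else s['ft_force'],s['grip_force'],s['width'])
    ux=np.array([np.cos(RY),np.sin(RY)]); h=slot(j)-(.105+off)*ux; p=h-back*ux
    print('home TCP',h.round(4),'pre',p.round(4)); go([p[0],p[1],z],RY)
E
python3 - <<'E'
from h import *
ins(1)
E
```

```text
[-0.54  0.93  5.48] 30.000640153884888 0.15039445104804655
home TCP [ 0.6301 -0.2971] pre [ 0.5405 -0.2885]
t 35.9 at [ 0.4762 -0.4517  0.0135] yaw 0.5097 | turn units 4.037 then shift units (new axes) [ 0.967 -3.372 -0.73 ] (old axes) [ 2.714 -2.222 -0.73 ]
```

Request:
servo_tool(moves=[{"dx": 0, "dy": 0, "dz": -0.2, "turn": 0}, {"dx": 0, "dy": 0, "dz": -0.4, "turn": 0}, {"dx": 0, "dy": 0, "dz": -0.4, "turn": 0}, {"dx": 0, "dy": 0, "dz": 0, "turn": 0.5}, {"dx": 0, "dy": 0, "dz": 0, "turn": 0.7}, {"dx": 0, "dy": 0, "dz": 0, "turn": 0.8}, {"dx": 0, "dy": 0, "dz": 0, "turn": 0.8}, {"dx": 0, "dy": 0, "dz": 0, "turn": 0.7}, {"dx": 0, "dy": 0, "dz": 0, "turn": 0.537}, {"dx": 0.1, "dy": -0.372, "dz": 0, "turn": 0}, {"dx": 0.145, "dy": -0.5, "dz": 0, "turn": 0}, {"dx": 0.145, "dy": -0.5, "dz": 0, "turn": 0}, {"dx": 0.145, "dy": -0.5, "dz": 0, "turn": 0}, {"dx": 0.145, "dy": -0.5, "dz": 0, "turn": 0}, {"dx": 0.145, "dy": -0.5, "dz": 0, "turn": 0}, {"dx": 0.142, "dy": -0.5, "dz": 0, "turn": 0}, {"dx": 0, "dy": 0, "dz": 0, "turn": 0}, {"dx": 0, "dy": 0, "dz": 0, "turn": 0}, {"dx": 0, "dy": 0, "dz": 0, "turn": 0}])

```text
time: 37.8
eef_pos: [0.5401, -0.2886, 0.0631]
orientation: [0.999, -0.048, -0.0, 0.0]
ft_force: [0.5, -0.1, -1.8]
width: 0.146
grip_force: 30.0
```

```bash
cat >> h.py <<'E'
def held(name,j):
    "check held blade's yaw and lateral place from the front half of the plate in the wrist view, against TCP"
    s=get_state(); d=snap('wrist'); hsv=cv2.cvtColor(d['image'],cv2.COLOR_BGR2HSV); c=np.array(s['eef_pos']); y=yawof(s)
    z=c[2]-.0135+.004
    m=(hsv[...,1]<70)&(hsv[...,2]>80)
    p=proj(d,[c[0]+.06*np.cos(y),c[1]+.06*np.sin(y),z])
    n,l,st,ce=cv2.connectedComponentsWithStats(m.astype(np.uint8)); i=l[int(p[1]),int(p[0])]
    print('seed',p.round(),'label',i,st[i][:5])
    u=np.array([np.cos(y),np.sin(y)]);v=np.array([np.sin(y),-np.cos(y)]); P=np.array([ray(d,q,z)[:2]-c[:2] for q in np.argwhere(l==i)[:,::-1]]); X=P@u; Y=P@v
    xs=np.arange(.045,.1,.005); L=[(Y[abs(X-x)<.0025].min(),Y[abs(X-x)<.0025].max()) for x in xs if (abs(X-x)<.0025).any()]
    L=np.array(L); mid=L.mean(1); f=np.polyfit(xs[:len(mid)],mid,1)
    print('tip ahead',np.percentile(X,99.5).round(4),'lateral tool-y mid',mid.mean().round(4),'skew',f[0].round(3),'width',np.median(np.diff(L)).round(4))
E
python3 - <<'E'
from h import *
ins(1,z=.017)
held('blade3',1)
E
```

```text
[ 0.45 -0.07 -1.78] 29.996894001960754 0.1457925935549514
home TCP [ 0.6301 -0.2971] pre [ 0.5405 -0.2885]
t 37.8 at [ 0.5401 -0.2886  0.0631] yaw -0.0955 | turn units 0.003 then shift units (new axes) [ 0.007 -0.003  0.921] (old axes) [ 0.007 -0.003  0.921]
seed [321. 169.] label 2 [  274    80    92   255 17163]
tip ahead 0.1042 lateral tool-y mid -0.0011 skew -0.002 width 0.0458
```

Request:
servo_tool(moves=[{"dx": 0, "dy": 0.02, "dz": 0.4, "turn": 0}, {"dx": 0, "dy": 0, "dz": 0.35, "turn": 0}, {"dx": 0, "dy": 0, "dz": 0.17, "turn": 0}, {"dx": 0, "dy": 0, "dz": 0, "turn": 0}, {"dx": 0.2, "dy": 0, "dz": 0, "turn": 0}, {"dx": 0.2, "dy": 0, "dz": 0, "turn": 0}, {"dx": 0.2, "dy": 0, "dz": 0, "turn": 0}, {"dx": 0.2, "dy": 0, "dz": 0, "turn": 0}, {"dx": 0.2, "dy": 0, "dz": 0, "turn": 0}, {"dx": 0.2, "dy": 0, "dz": 0, "turn": 0}, {"dx": 0.2, "dy": 0, "dz": 0, "turn": 0}, {"dx": 0.2, "dy": 0, "dz": 0, "turn": 0}, {"dx": 0.1, "dy": 0, "dz": 0, "turn": 0}, {"dx": 0, "dy": 0, "dz": 0, "turn": 0}, {"dx": 0, "dy": 0, "dz": 0, "turn": 0}])

```text
time: 39.35
eef_pos: [0.6247, -0.2974, 0.0169]
orientation: [0.999, -0.048, -0.0, -0.0]
ft_force: [-0.7, 0.0, -1.9]
width: 0.146
grip_force: 30.0
```

Request:
servo_tool(moves=[{"dx": 0.03, "dy": 0, "dz": 0, "turn": 0}, {"dx": 0.03, "dy": 0, "dz": 0, "turn": 0}, {"dx": 0.03, "dy": 0, "dz": 0.02, "turn": 0}, {"dx": 0.03, "dy": 0, "dz": 0.02, "turn": 0}, {"dx": 0, "dy": 0, "dz": 0, "turn": 0}, {"dx": 0, "dy": 0, "dz": 0, "turn": 0}])

```text
time: 39.95
eef_pos: [0.631, -0.2981, 0.0152]
orientation: [0.999, -0.048, 0.0, 0.0]
ft_force: [-0.5, -0.5, 0.9]
width: 0.147
grip_force: 30.0
```

Request:
servo_tool(moves=[{"dx": 0.02, "dy": 0, "dz": 0, "turn": 0}, {"dx": 0, "dy": 0, "dz": 0, "turn": 0}, {"dx": 0, "dy": 0, "dz": 0, "turn": 0}, {"dx": 0, "dy": 0, "dz": 0, "turn": 0}, {"dx": 0, "dy": 0, "dz": 0, "turn": 0}, {"dx": 0, "dy": 0, "dz": -0.2, "turn": 0}, {"dx": 0, "dy": 0, "dz": -0.5, "turn": 0}, {"dx": 0, "dy": 0, "dz": -0.7, "turn": 0}, {"dx": 0, "dy": 0, "dz": -0.7, "turn": 0}, {"dx": 0, "dy": 0, "dz": -0.5, "turn": 0}, {"dx": 0, "dy": 0, "dz": -0.3, "turn": 0}, {"dx": 0, "dy": 0, "dz": 0, "turn": 0.6}, {"dx": 0, "dy": 0, "dz": 0, "turn": 0.7}, {"dx": 0, "dy": 0, "dz": 0, "turn": 0.7}, {"dx": 0, "dy": 0, "dz": 0, "turn": 0.49}], jaw=0.2)

```text
time: 41.45
eef_pos: [0.6316, -0.298, 0.1596]
orientation: [0.972, -0.235, -0.0, -0.0]
ft_force: [0.4, -0.5, -0.2]
width: 0.403
grip_force: 0.0
```

Request:
servo_tool(moves=[{"dx": -0.3, "dy": 0.1, "dz": 0, "turn": 0}, {"dx": -0.6, "dy": 0.18, "dz": 0, "turn": 0}, {"dx": -0.6, "dy": 0.18, "dz": 0, "turn": 0}, {"dx": -0.6, "dy": 0.18, "dz": 0, "turn": 0}, {"dx": -0.6, "dy": 0.18, "dz": 0, "turn": 0}, {"dx": -0.6, "dy": 0.18, "dz": 0, "turn": 0}, {"dx": -0.6, "dy": 0.18, "dz": 0, "turn": 0}, {"dx": -0.6, "dy": 0.18, "dz": 0, "turn": 0}, {"dx": -0.6, "dy": 0.18, "dz": 0, "turn": 0}, {"dx": -0.59, "dy": 0.16, "dz": 0, "turn": 0}, {"dx": 0, "dy": 0, "dz": 0, "turn": 0}, {"dx": 0, "dy": 0, "dz": 0, "turn": 0}, {"dx": 0, "dy": 0, "dz": 0, "turn": 0}])

```text
time: 42.75
eef_pos: [0.3402, -0.2454, 0.16]
orientation: [0.973, -0.232, 0.0, 0.0]
ft_force: [0.6, -0.8, -0.6]
width: 0.403
grip_force: 0.0
```

```bash
python3 - <<'E'
from h import *
r=blade('blade1','w13')
if r: g,a=r; go([g[0],g[1],.013],a)
rects('blade1',z=.004)
rects('backing','scene',z=.04)
E
```

```text
blade1 0.85 plate [ 421.8 -287.9  148.5   46.5] yaw -0.4667 fin~ [ 0.3958 -0.2751] origin [ 0.4211 -0.2875] GRASP [ 0.3943 -0.274 ] rect [318. 124.  54. 170.]
t 42.9 at [ 0.3402 -0.2453  0.1598] yaw -0.4689 | turn units -0.014 then shift units (new axes) [1.225 0.027 2.936] (old axes) [1.225 0.025 2.936]
blade1 wrist 0.88 ctr 0.4368 -0.1399 size 149.5 52.4 yaw -0.4177 px [179. 184.  71. 158.]
blade1 wrist 0.63 ctr 0.4101 0.0319 size 116.0 65.8 yaw 0.7214 px [ 59. 275. 114.  86.]
blade1 wrist 0.55 ctr 0.4216 -0.2882 size 150.9 47.5 yaw -0.4659 px [319. 125.  53. 171.]
backing scene 0.63 ctr 0.6418 0.1789 size 175.2 141.4 yaw -0.1679 px [365. 257.  55.  50.]
backing scene 0.43 ctr 0.733 -0.2211 size 243.1 79.5 yaw 1.4855 px [253. 326.  85.  42.]
```

Request:
servo_tool(moves=[{"dx": 0.3, "dy": 0.01, "dz": 0.2, "turn": -0.014}, {"dx": 0.35, "dy": 0.015, "dz": 0.3, "turn": 0}, {"dx": 0.325, "dy": 0, "dz": 0.4, "turn": 0}, {"dx": 0.25, "dy": 0, "dz": 0.5, "turn": 0}, {"dx": 0, "dy": 0, "dz": 0.5, "turn": 0}, {"dx": 0, "dy": 0, "dz": 0.5, "turn": 0}, {"dx": 0, "dy": 0, "dz": 0.35, "turn": 0}, {"dx": 0, "dy": 0, "dz": 0.18, "turn": 0}, {"dx": 0, "dy": 0, "dz": 0, "turn": 0}, {"dx": 0, "dy": 0, "dz": 0, "turn": 0}])

```text
time: 44.05
eef_pos: [0.3941, -0.2742, 0.0141]
orientation: [0.973, -0.231, 0.0, 0.0]
ft_force: [0.3, -0.7, 0.6]
width: 0.4
grip_force: 0.0
```

Request:
servo_tool(moves=[{"dx": 0, "dy": 0, "dz": 0, "turn": 0}, {"dx": 0, "dy": 0, "dz": 0, "turn": 0}, {"dx": 0, "dy": 0, "dz": 0, "turn": 0}, {"dx": 0, "dy": 0, "dz": 0, "turn": 0}, {"dx": 0, "dy": 0, "dz": 0, "turn": 0}, {"dx": 0, "dy": 0, "dz": 0, "turn": 0}], jaw=1)

```text
time: 44.65
eef_pos: [0.3939, -0.2742, 0.0139]
orientation: [0.973, -0.232, 0.0, 0.0]
ft_force: [-2.4, -0.2, 5.6]
width: 0.147
grip_force: 30.0
```

```bash
python3 - <<'E'
from h import *
ins(2)
E
```

```text
[-2.38 -0.15  5.6 ] 29.991106688976288 0.14703675097591165
home TCP [ 0.6358 -0.2374] pre [ 0.5462 -0.2287]
t 44.6 at [ 0.3939 -0.2742  0.0139] yaw -0.4673 | turn units -2.476 then shift units (new axes) [ 2.946 -1.197 -0.722] (old axes) [ 2.31  -2.184 -0.722]
```

Request:
servo_tool(moves=[{"dx": 0, "dy": 0, "dz": -0.2, "turn": 0}, {"dx": 0, "dy": 0, "dz": -0.4, "turn": 0}, {"dx": 0, "dy": 0, "dz": -0.5, "turn": 0}, {"dx": 0, "dy": 0, "dz": -0.3, "turn": 0}, {"dx": 0, "dy": 0, "dz": 0, "turn": -0.5}, {"dx": 0, "dy": 0, "dz": 0, "turn": -0.7}, {"dx": 0, "dy": 0, "dz": 0, "turn": -0.7}, {"dx": 0, "dy": 0, "dz": 0, "turn": -0.576}, {"dx": 0.346, "dy": -0.117, "dz": 0, "turn": 0}, {"dx": 0.5, "dy": -0.2, "dz": 0, "turn": 0}, {"dx": 0.5, "dy": -0.2, "dz": 0, "turn": 0}, {"dx": 0.5, "dy": -0.2, "dz": 0, "turn": 0}, {"dx": 0.4, "dy": -0.2, "dz": 0.1, "turn": 0}, {"dx": 0.4, "dy": -0.2, "dz": 0.2, "turn": 0}, {"dx": 0.3, "dy": -0.08, "dz": 0.1, "turn": 0}, {"dx": 0, "dy": 0, "dz": 0, "turn": 0}, {"dx": 0, "dy": 0, "dz": 0, "turn": 0}])

```text
time: 46.35
eef_pos: [0.5456, -0.2283, 0.0635]
orientation: [0.999, -0.048, -0.0, -0.0]
ft_force: [0.1, 0.0, -2.3]
width: 0.147
grip_force: 30.0
```

```bash
python3 - <<'E'
from h import *
ins(2,z=.017)
held('blade1',2)
E
```

```text
[ 0.09  0.03 -2.33] 29.99230206012726 0.1474073859476476
home TCP [ 0.6358 -0.2374] pre [ 0.5462 -0.2287]
t 46.4 at [ 0.5456 -0.2283  0.0635] yaw -0.0956 | turn units 0.002 then shift units (new axes) [0.014 0.007 0.93 ] (old axes) [0.014 0.007 0.93 ]
seed [321. 169.] label 3 [  274    77    92   258 17284]
tip ahead 0.106 lateral tool-y mid -0.001 skew -0.003 width 0.0457
```

Request:
servo_tool(moves=[{"dx": 0, "dy": 0.025, "dz": 0.4, "turn": 0}, {"dx": 0, "dy": 0, "dz": 0.35, "turn": 0}, {"dx": 0, "dy": 0, "dz": 0.17, "turn": 0}, {"dx": 0, "dy": 0, "dz": 0, "turn": 0}, {"dx": 0.2, "dy": 0, "dz": 0, "turn": 0}, {"dx": 0.2, "dy": 0, "dz": 0, "turn": 0}, {"dx": 0.2, "dy": 0, "dz": 0, "turn": 0}, {"dx": 0.2, "dy": 0, "dz": 0, "turn": 0}, {"dx": 0.2, "dy": 0, "dz": 0, "turn": 0}, {"dx": 0.2, "dy": 0, "dz": 0, "turn": 0}, {"dx": 0.2, "dy": 0, "dz": 0, "turn": 0}, {"dx": 0.2, "dy": 0, "dz": 0, "turn": 0}, {"dx": 0.1, "dy": 0, "dz": 0, "turn": 0}, {"dx": 0.03, "dy": 0, "dz": 0.01, "turn": 0}, {"dx": 0.03, "dy": 0, "dz": 0.01, "turn": 0}, {"dx": 0.03, "dy": 0, "dz": 0.01, "turn": 0}, {"dx": 0.02, "dy": 0, "dz": 0.01, "turn": 0}, {"dx": 0, "dy": 0, "dz": 0, "turn": 0}, {"dx": 0, "dy": 0, "dz": 0, "turn": 0}])

```text
time: 48.3
eef_pos: [0.6348, -0.2383, 0.0153]
orientation: [0.999, -0.048, -0.001, -0.0]
ft_force: [-9.3, 0.7, 2.0]
width: 0.149
grip_force: 30.0
```

Request:
servo_tool(moves=[{"dx": 0, "dy": 0, "dz": 0, "turn": 0}, {"dx": 0, "dy": 0, "dz": 0, "turn": 0}, {"dx": 0, "dy": 0, "dz": 0, "turn": 0}, {"dx": 0, "dy": 0, "dz": 0, "turn": 0}, {"dx": 0, "dy": 0, "dz": 0, "turn": 0}, {"dx": 0, "dy": 0, "dz": -0.2, "turn": 0}, {"dx": 0, "dy": 0, "dz": -0.5, "turn": 0}, {"dx": 0, "dy": 0, "dz": -0.7, "turn": 0}, {"dx": 0, "dy": 0, "dz": -0.7, "turn": 0}, {"dx": 0, "dy": 0, "dz": -0.5, "turn": 0}, {"dx": 0, "dy": 0, "dz": -0.3, "turn": 0}, {"dx": 0, "dy": 0, "dz": 0, "turn": 0.7}, {"dx": 0, "dy": 0, "dz": 0, "turn": 0.8}, {"dx": 0, "dy": 0, "dz": 0, "turn": 0.66}], jaw=0.2)

```text
time: 49.7
eef_pos: [0.6359, -0.2383, 0.1602]
orientation: [0.978, -0.211, -0.0, -0.0]
ft_force: [0.2, -0.2, -0.2]
width: 0.399
grip_force: 0.0
```

Request:
servo_tool(moves=[{"dx": -0.3, "dy": -0.01, "dz": 0, "turn": 0}, {"dx": -0.6, "dy": -0.02, "dz": 0, "turn": 0}, {"dx": -0.6, "dy": -0.02, "dz": 0, "turn": 0}, {"dx": -0.6, "dy": -0.02, "dz": 0, "turn": 0}, {"dx": -0.6, "dy": -0.02, "dz": 0, "turn": 0}, {"dx": -0.6, "dy": -0.02, "dz": 0, "turn": 0}, {"dx": -0.6, "dy": -0.02, "dz": 0, "turn": 0}, {"dx": -0.6, "dy": -0.02, "dz": 0, "turn": 0}, {"dx": -0.6, "dy": -0.02, "dz": 0, "turn": 0}, {"dx": -0.6, "dy": -0.02, "dz": 0, "turn": 0}, {"dx": -0.51, "dy": 0, "dz": 0, "turn": 0}, {"dx": 0, "dy": 0, "dz": 0, "turn": 0}, {"dx": 0, "dy": 0, "dz": 0, "turn": 0}, {"dx": 0, "dy": 0, "dz": 0, "turn": 0}])

```text
time: 51.1
eef_pos: [0.357, -0.1034, 0.1605]
orientation: [0.978, -0.208, 0.0, 0.0]
ft_force: [-0.1, -0.4, -0.4]
width: 0.397
grip_force: 0.0
```

```bash
python3 - <<'E'
from h import *
r=blade('blade4','w14')
if r: g,a=r; go([g[0],g[1],.013],a)
rects('blade4',z=.004)
E
```

```text
blade4 0.61 plate [ 436.4 -141.5  148.8   46.3] yaw -0.4154 fin~ [ 0.4093 -0.1296] origin [ 0.4357 -0.1413] GRASP [ 0.4083 -0.1291] rect [324. 130.  54. 167.]
t 51.2 at [ 0.3569 -0.1033  0.1603] yaw -0.42 | turn units -0.031 then shift units (new axes) [1.149 0.057 2.946] (old axes) [1.15  0.052 2.946]
blade4 wrist 0.93 ctr 0.436 -0.1414 size 150.4 46.2 yaw -0.4151 px [324. 132.  52. 167.]
blade4 wrist 0.72 ctr 0.4286 0.0388 size 151.0 50.6 yaw 0.7137 px [161. 213. 157. 105.]
blade4 wrist 0.31 ctr 0.562 0.1263 size 27.2 11.0 yaw -0.629 px [  8. 125.  15.  31.]
```

Request:
servo_tool(moves=[{"dx": 0.3, "dy": 0.02, "dz": 0.2, "turn": -0.03}, {"dx": 0.3, "dy": 0.02, "dz": 0.3, "turn": 0}, {"dx": 0.3, "dy": 0.017, "dz": 0.4, "turn": 0}, {"dx": 0.25, "dy": 0, "dz": 0.5, "turn": 0}, {"dx": 0, "dy": 0, "dz": 0.5, "turn": 0}, {"dx": 0, "dy": 0, "dz": 0.5, "turn": 0}, {"dx": 0, "dy": 0, "dz": 0.35, "turn": 0}, {"dx": 0, "dy": 0, "dz": 0.19, "turn": 0}, {"dx": 0, "dy": 0, "dz": 0, "turn": 0}, {"dx": 0, "dy": 0, "dz": 0, "turn": 0}])

```text
time: 52.3
eef_pos: [0.4082, -0.1292, 0.014]
orientation: [0.979, -0.206, 0.0, 0.0]
ft_force: [0.5, -0.8, -0.0]
width: 0.401
grip_force: 0.0
```

Request:
servo_tool(moves=[{"dx": 0, "dy": 0, "dz": 0, "turn": 0}, {"dx": 0, "dy": 0, "dz": 0, "turn": 0}, {"dx": 0, "dy": 0, "dz": 0, "turn": 0}, {"dx": 0, "dy": 0, "dz": 0, "turn": 0}, {"dx": 0, "dy": 0, "dz": 0, "turn": 0}, {"dx": 0, "dy": 0, "dz": 0, "turn": 0}], jaw=1)

```text
time: 52.9
eef_pos: [0.4081, -0.1292, 0.0139]
orientation: [0.979, -0.206, 0.0, 0.0]
ft_force: [-1.1, -0.6, 6.7]
width: 0.151
grip_force: 30.0
```

```bash
python3 - <<'E'
from h import *
ins(3)
E
```

```text
[-1.08 -0.63  6.75] 29.98700737953186 0.1507621688439566
home TCP [ 0.6416 -0.1776] pre [ 0.552 -0.169]
t 52.9 at [ 0.4081 -0.1292  0.0139] yaw -0.4154 | turn units -2.13 then shift units (new axes) [ 2.942  0.518 -0.723] (old axes) [ 2.955 -0.433 -0.723]
```

Request:
servo_tool(moves=[{"dx": 0, "dy": 0, "dz": -0.2, "turn": 0}, {"dx": 0, "dy": 0, "dz": -0.4, "turn": 0}, {"dx": 0, "dy": 0, "dz": -0.5, "turn": 0}, {"dx": 0, "dy": 0, "dz": -0.3, "turn": 0}, {"dx": 0, "dy": 0, "dz": 0, "turn": -0.4}, {"dx": 0, "dy": 0, "dz": 0, "turn": -0.6}, {"dx": 0, "dy": 0, "dz": 0, "turn": -0.6}, {"dx": 0, "dy": 0, "dz": 0, "turn": -0.53}, {"dx": 0.342, "dy": 0.068, "dz": 0, "turn": 0}, {"dx": 0.5, "dy": 0.1, "dz": 0, "turn": 0}, {"dx": 0.5, "dy": 0.1, "dz": 0, "turn": 0}, {"dx": 0.5, "dy": 0.1, "dz": 0, "turn": 0}, {"dx": 0.4, "dy": 0.1, "dz": 0.1, "turn": 0}, {"dx": 0.4, "dy": 0.05, "dz": 0.2, "turn": 0}, {"dx": 0.3, "dy": 0, "dz": 0.1, "turn": 0}, {"dx": 0, "dy": 0, "dz": 0, "turn": 0}, {"dx": 0, "dy": 0, "dz": 0, "turn": 0}])

```text
time: 54.6
eef_pos: [0.5512, -0.1686, 0.0635]
orientation: [0.999, -0.048, -0.0, -0.0]
ft_force: [-0.3, 0.4, -2.5]
width: 0.148
grip_force: 30.0
```

```bash
python3 - <<'E'
from h import *
ins(3,z=.017)
held('blade4',3)
E
```

```text
[-0.32  0.35 -2.55] 29.989756643772125 0.1480962043811852
home TCP [ 0.6416 -0.1776] pre [ 0.552 -0.169]
t 54.6 at [ 0.5512 -0.1686  0.0635] yaw -0.0957 | turn units 0.001 then shift units (new axes) [0.016 0.006 0.931] (old axes) [0.016 0.006 0.931]
seed [321. 169.] label 4 [  274    78    92   257 17311]
tip ahead 0.1053 lateral tool-y mid -0.001 skew -0.003 width 0.0456
```

Request:
servo_tool(moves=[{"dx": 0, "dy": 0.025, "dz": 0.4, "turn": 0}, {"dx": 0, "dy": 0, "dz": 0.35, "turn": 0}, {"dx": 0, "dy": 0, "dz": 0.17, "turn": 0}, {"dx": 0, "dy": 0, "dz": 0, "turn": 0}, {"dx": 0.2, "dy": 0, "dz": 0, "turn": 0}, {"dx": 0.2, "dy": 0, "dz": 0, "turn": 0}, {"dx": 0.2, "dy": 0, "dz": 0, "turn": 0}, {"dx": 0.2, "dy": 0, "dz": 0, "turn": 0}, {"dx": 0.2, "dy": 0, "dz": 0, "turn": 0}, {"dx": 0.2, "dy": 0, "dz": 0, "turn": 0}, {"dx": 0.2, "dy": 0, "dz": 0, "turn": 0}, {"dx": 0.2, "dy": 0, "dz": 0, "turn": 0}, {"dx": 0.1, "dy": 0, "dz": 0, "turn": 0}, {"dx": 0.03, "dy": 0, "dz": 0.01, "turn": 0}, {"dx": 0.03, "dy": 0, "dz": 0.01, "turn": 0}, {"dx": 0.03, "dy": 0, "dz": 0.01, "turn": 0}, {"dx": 0.02, "dy": 0, "dz": 0.01, "turn": 0}, {"dx": 0, "dy": 0, "dz": 0, "turn": 0}, {"dx": 0, "dy": 0, "dz": 0, "turn": 0}])

```text
time: 56.55
eef_pos: [0.6412, -0.1787, 0.0153]
orientation: [0.999, -0.048, -0.001, -0.0]
ft_force: [-5.7, 0.6, -1.0]
width: 0.148
grip_force: 30.0
```

Request:
servo_tool(moves=[{"dx": 0, "dy": 0, "dz": 0, "turn": 0}, {"dx": 0, "dy": 0, "dz": 0, "turn": 0}, {"dx": 0, "dy": 0, "dz": 0, "turn": 0}, {"dx": 0, "dy": 0, "dz": 0, "turn": 0}, {"dx": 0, "dy": 0, "dz": 0, "turn": 0}, {"dx": 0, "dy": 0, "dz": -0.2, "turn": 0}, {"dx": 0, "dy": 0, "dz": -0.5, "turn": 0}, {"dx": 0, "dy": 0, "dz": -0.7, "turn": 0}, {"dx": 0, "dy": 0, "dz": -0.7, "turn": 0}, {"dx": 0, "dy": 0, "dz": -0.5, "turn": 0}, {"dx": 0, "dy": 0, "dz": -0.3, "turn": 0}], jaw=0.2)

```text
time: 57.65
eef_pos: [0.6423, -0.1789, 0.1637]
orientation: [0.999, -0.048, 0.002, 0.0]
ft_force: [1.0, 0.3, -0.8]
width: 0.398
grip_force: 0.0
```

Request:
servo_tool(moves=[{"dx": -0.3, "dy": -0.13, "dz": 0, "turn": 0}, {"dx": -0.6, "dy": -0.27, "dz": 0, "turn": 0}, {"dx": -0.6, "dy": -0.27, "dz": 0, "turn": 0}, {"dx": -0.6, "dy": -0.27, "dz": 0, "turn": 0}, {"dx": -0.6, "dy": -0.27, "dz": 0, "turn": 0}, {"dx": -0.6, "dy": -0.27, "dz": 0, "turn": 0}, {"dx": -0.6, "dy": -0.27, "dz": 0, "turn": 0}, {"dx": -0.6, "dy": -0.27, "dz": 0, "turn": 0}, {"dx": -0.6, "dy": -0.27, "dz": 0, "turn": 0}, {"dx": -0.6, "dy": -0.27, "dz": 0, "turn": 0}, {"dx": -0.19, "dy": -0.07, "dz": 0, "turn": -0.5}, {"dx": 0, "dy": 0, "dz": 0, "turn": -0.8}, {"dx": 0, "dy": 0, "dz": 0, "turn": -0.9}, {"dx": 0, "dy": 0, "dz": 0, "turn": -0.9}, {"dx": 0, "dy": 0, "dz": 0, "turn": -0.9}, {"dx": 0, "dy": 0, "dz": 0, "turn": -0.8}, {"dx": 0, "dy": 0, "dz": 0, "turn": -0.6}, {"dx": 0, "dy": 0, "dz": 0, "turn": 0}, {"dx": 0, "dy": 0, "dz": 0, "turn": 0}, {"dx": 0, "dy": 0, "dz": 0, "turn": 0}])

```text
time: 59.65
eef_pos: [0.3611, -0.0197, 0.1604]
orientation: [0.937, 0.349, -0.0, -0.0]
ft_force: [0.1, 0.3, 0.2]
width: 0.402
grip_force: 0.0
```

```bash
python3 - <<'E'
from h import *
r=blade('blade2','w15')
if r: g,a=r; go([g[0],g[1],.013],a)
rects('blade2',z=.004)
E
```

```text
blade2 0.81 plate [429.6  38.  149.4  46.3] yaw 0.7159 fin~ [0.4175 0.0274] origin [0.4294 0.0378] GRASP [0.4068 0.0181] rect [323. 127.  53. 173.]
t 59.8 at [ 0.3612 -0.0197  0.1605] yaw 0.7129 | turn units -0.02 then shift units (new axes) [1.183 0.029 2.949] (old axes) [1.183 0.025 2.949]
blade2 wrist 0.79 ctr 0.6211 -0.1748 size 50.7 48.5 yaw -0.1008 px [616. 127.  47.  74.]
blade2 wrist 0.78 ctr 0.5949 -0.2166 size 27.2 11.3 yaw 0.9245 px [632. 177.  15.  29.]
blade2 wrist 0.67 ctr 0.4299 0.0385 size 148.5 45.8 yaw 0.7168 px [322. 127.  54. 168.]
```

Request:
servo_tool(moves=[{"dx": 0.3, "dy": 0.01, "dz": 0.2, "turn": -0.02}, {"dx": 0.33, "dy": 0.015, "dz": 0.3, "turn": 0}, {"dx": 0.3, "dy": 0, "dz": 0.4, "turn": 0}, {"dx": 0.25, "dy": 0, "dz": 0.5, "turn": 0}, {"dx": 0, "dy": 0, "dz": 0.5, "turn": 0}, {"dx": 0, "dy": 0, "dz": 0.5, "turn": 0}, {"dx": 0, "dy": 0, "dz": 0.35, "turn": 0}, {"dx": 0, "dy": 0, "dz": 0.19, "turn": 0}, {"dx": 0, "dy": 0, "dz": 0, "turn": 0}, {"dx": 0, "dy": 0, "dz": 0, "turn": 0}])

```text
time: 60.85
eef_pos: [0.4069, 0.0181, 0.014]
orientation: [0.936, 0.351, 0.0, 0.0]
ft_force: [-0.1, -0.1, 0.1]
width: 0.399
grip_force: 0.0
```

Request:
servo_tool(moves=[{"dx": 0, "dy": 0, "dz": 0, "turn": 0}, {"dx": 0, "dy": 0, "dz": 0, "turn": 0}, {"dx": 0, "dy": 0, "dz": 0, "turn": 0}, {"dx": 0, "dy": 0, "dz": 0, "turn": 0}, {"dx": 0, "dy": 0, "dz": 0, "turn": 0}, {"dx": 0, "dy": 0, "dz": 0, "turn": 0}], jaw=1)

```text
time: 61.45
eef_pos: [0.4068, 0.0181, 0.0138]
orientation: [0.936, 0.351, 0.0, 0.0]
ft_force: [-2.1, 0.7, 6.3]
width: 0.149
grip_force: 30.0
```

```bash
python3 - <<'E'
from h import *
ins(4)
E
```

```text
[-2.13  0.69  6.31] 29.998423755168915 0.14865356378689104
home TCP [ 0.6473 -0.1179] pre [ 0.5577 -0.1093]
t 61.5 at [0.4068 0.0181 0.0138] yaw 0.7169 | turn units 5.419 then shift units (new axes) [ 3.249  2.247 -0.724] (old axes) [ 0.602  3.904 -0.724]
```

Request:
servo_tool(moves=[{"dx": 0, "dy": 0, "dz": -0.2, "turn": 0}, {"dx": 0, "dy": 0, "dz": -0.4, "turn": 0}, {"dx": 0, "dy": 0, "dz": -0.5, "turn": 0}, {"dx": 0, "dy": 0, "dz": -0.3, "turn": 0}, {"dx": 0, "dy": 0, "dz": 0, "turn": 0.5}, {"dx": 0, "dy": 0, "dz": 0, "turn": 0.8}, {"dx": 0, "dy": 0, "dz": 0, "turn": 0.8}, {"dx": 0, "dy": 0, "dz": 0, "turn": 0.9}, {"dx": 0, "dy": 0, "dz": 0, "turn": 0.9}, {"dx": 0, "dy": 0, "dz": 0, "turn": 0.8}, {"dx": 0, "dy": 0, "dz": 0, "turn": 0.719}, {"dx": 0.349, "dy": 0.247, "dz": 0, "turn": 0}, {"dx": 0.5, "dy": 0.35, "dz": 0, "turn": 0}, {"dx": 0.6, "dy": 0.4, "dz": 0, "turn": 0}, {"dx": 0.6, "dy": 0.4, "dz": 0, "turn": 0}, {"dx": 0.5, "dy": 0.35, "dz": 0, "turn": 0}, {"dx": 0.4, "dy": 0.3, "dz": 0, "turn": 0}, {"dx": 0.3, "dy": 0.2, "dz": 0.2, "turn": 0}, {"dx": 0, "dy": 0, "dz": 0.2, "turn": 0}, {"dx": 0, "dy": 0, "dz": 0, "turn": 0}])

```text
time: 63.45
eef_pos: [0.5561, -0.1088, 0.062]
orientation: [0.999, -0.048, -0.002, -0.0]
ft_force: [0.3, 0.4, -2.3]
width: 0.149
grip_force: 30.0
```

```bash
python3 - <<'E'
from h import *
ins(4,z=.017)
held('blade2',4)
E
```

```text
[ 0.28  0.38 -2.33] 29.997569918632507 0.14915749615365714
home TCP [ 0.6473 -0.1179] pre [ 0.5577 -0.1093]
t 63.5 at [ 0.5561 -0.1088  0.062 ] yaw -0.0959 | turn units -0.0 then shift units (new axes) [0.033 0.007 0.899] (old axes) [0.033 0.007 0.899]
seed [321. 169.] label 4 [  274    81    92   254 17138]
tip ahead 0.104 lateral tool-y mid -0.0011 skew -0.005 width 0.0457
```

Request:
servo_tool(moves=[{"dx": 0, "dy": 0.025, "dz": 0.4, "turn": 0}, {"dx": 0, "dy": 0, "dz": 0.35, "turn": 0}, {"dx": 0, "dy": 0, "dz": 0.16, "turn": 0}, {"dx": 0, "dy": 0, "dz": 0, "turn": 0}, {"dx": 0.2, "dy": 0, "dz": 0, "turn": 0}, {"dx": 0.2, "dy": 0, "dz": 0, "turn": 0}, {"dx": 0.2, "dy": 0, "dz": 0, "turn": 0}, {"dx": 0.2, "dy": 0, "dz": 0, "turn": 0}, {"dx": 0.2, "dy": 0, "dz": 0, "turn": 0}, {"dx": 0.2, "dy": 0, "dz": 0, "turn": 0}, {"dx": 0.2, "dy": 0, "dz": 0, "turn": 0}, {"dx": 0.2, "dy": 0, "dz": 0, "turn": 0}, {"dx": 0.1, "dy": 0, "dz": 0, "turn": 0}, {"dx": 0.03, "dy": 0, "dz": 0.01, "turn": 0}, {"dx": 0.03, "dy": 0, "dz": 0.01, "turn": 0}, {"dx": 0.03, "dy": 0, "dz": 0.01, "turn": 0}, {"dx": 0.03, "dy": 0, "dz": 0.01, "turn": 0}, {"dx": 0.02, "dy": 0, "dz": 0, "turn": 0}, {"dx": 0, "dy": 0, "dz": 0, "turn": 0}, {"dx": 0, "dy": 0, "dz": 0, "turn": 0}])

```text
time: 65.5
eef_pos: [0.6485, -0.1192, 0.0158]
orientation: [0.999, -0.048, -0.001, -0.0]
ft_force: [-5.4, 0.7, -0.6]
width: 0.148
grip_force: 30.0
```

Request:
servo_tool(moves=[{"dx": 0, "dy": 0, "dz": 0, "turn": 0}, {"dx": 0, "dy": 0, "dz": 0, "turn": 0}, {"dx": 0, "dy": 0, "dz": 0, "turn": 0}, {"dx": 0, "dy": 0, "dz": 0, "turn": 0}, {"dx": 0, "dy": 0, "dz": 0, "turn": 0}, {"dx": 0, "dy": 0, "dz": -0.2, "turn": 0}, {"dx": 0, "dy": 0, "dz": -0.5, "turn": 0}, {"dx": 0, "dy": 0, "dz": -0.7, "turn": 0}, {"dx": 0, "dy": 0, "dz": -0.7, "turn": 0}, {"dx": -0.3, "dy": 0.3, "dz": -0.5, "turn": 0}, {"dx": -0.5, "dy": 0.5, "dz": -0.5, "turn": 0}, {"dx": -0.5, "dy": 0.5, "dz": -0.3, "turn": 0}, {"dx": -0.5, "dy": 0.4, "dz": 0, "turn": 0}, {"dx": 0, "dy": 0, "dz": 0, "turn": 0}, {"dx": 0, "dy": 0, "dz": 0, "turn": 0}, {"dx": 0, "dy": 0, "dz": 0, "turn": 0}], jaw=0.2)

```text
time: 67.1
eef_pos: [0.5518, -0.1948, 0.1861]
orientation: [0.999, -0.048, 0.0, -0.0]
ft_force: [-0.4, -0.0, -0.3]
width: 0.401
grip_force: 0.0
```

```bash
python3 - <<'E'
from h import *
for n in FIN: blade(n,'w16')
ux=np.array([np.cos(RY),np.sin(RY)])
print('expected origins',[(slot(j)-.075*ux).round(4).tolist() for j in (1,2,3,4)])
rects('backing','scene',z=.04); rects('backing','side',z=.04)
go([.5,-.2,.2])
E
```

```text
blade1 0.63 plate [ 637.3 -237.6   91.2   45.9] yaw 3.0563 fin~ [ 0.638 -0.238] origin [ 0.6666 -0.2401] GRASP [ 0.6965 -0.2427] rect [352. 133.  48.  96.]
blade2 0.59 plate [ 649.1 -118.5   91.    46.8] yaw 3.0345 fin~ [ 0.6493 -0.1178] origin [ 0.6786 -0.1217] GRASP [ 0.7084 -0.1249] rect [236. 131.  48.  96.]
blade3 0.65 plate [ 631.9 -296.7   91.7   47.2] yaw 3.0498 fin~ [ 0.6318 -0.2973] origin [ 0.6609 -0.2994] GRASP [ 0.6908 -0.3021] rect [415. 132.  48.  93.]
blade4 0.61 plate [ 643.4 -177.5   90.6   44.9] yaw 3.0464 fin~ [ 0.6442 -0.1771] origin [ 0.673  -0.1803] GRASP [ 0.7028 -0.1832] rect [296. 134.  46.  94.]
expected origins [[0.66, -0.3], [0.6657, -0.2402], [0.6714, -0.1805], [0.6772, -0.1208]]
backing scene 0.65 ctr 0.6442 0.1791 size 169.1 136.3 yaw -0.1442 px [367. 260.  55.  48.]
backing scene 0.63 ctr 0.7329 -0.2195 size 246.1 79.4 yaw 1.4749 px [256. 326.  86.  43.]
backing scene 0.27 ctr 0.736 0.1585 size 133.8 21.2 yaw 1.4276 px [374. 283.  44.  12.]
backing side 0.98 ctr 0.6458 0.1811 size 177.7 138.8 yaw -0.1467 px [256. 251.  72.  47.]
t 67.7 at [ 0.5512 -0.1953  0.1859] yaw -0.0957 | turn units -0.0 then shift units (new axes) [-1.011  0.192 -0.282] (old axes) [-1.011  0.192 -0.282]
```

View pics/w16.png

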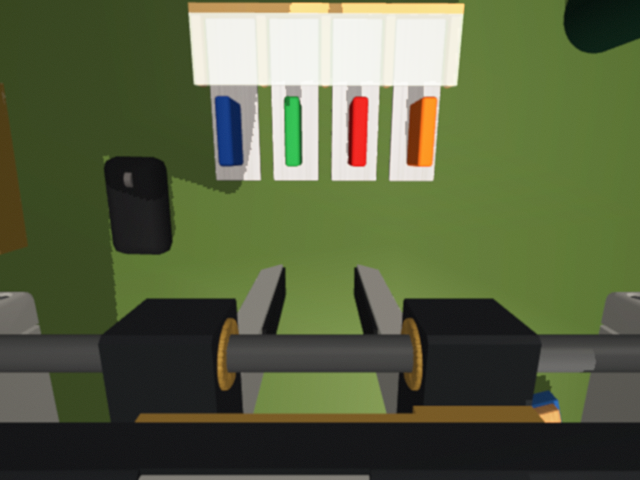

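The picture shows blue, green, red and orange in the slots at cols 236, 296, 352 and 415. About 91 mm of each stays outside, where 90 mm means fully home. The backing is still flush and the gripper is clear, so I'm handing in.

```bash
python3 -c "
from workcell import *
print(close_job())"
```

```text
the job is handed in; nothing more can be done
None
```

I handed the job in at about 68 s: the panel is in the pocket, the backing board lies flush over both studs, and all four smoothers are home in the rack by my last measurements. The hand-in call returned no verdict.

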